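Unclip, load and reclip the board-drying rack

ROBOT

A 6-joint arm with a two-finger parallel gripper is mounted at the origin on the work surface. World frame = base frame: x ahead of the robot, y to its left, z up, the work surface at z = 0. Lengths are in m, angles in rad, forces in N, time in s.
With the tool pointing down it reaches from about 0.325 to 0.775 m from the base axis. Payload 5.5 kg.
Tool frame: the origin (TCP) lies between the finger pads; the fingertips stand 14 mm ahead of it and the grasp point (between the pads) lies 5 mm behind it (env.tip_reach is the distance from the TCP to the fingertips, in m); z points along the fingers, y is the direction in which the jaws open and shut (so a half turn about z gives the same grasp; the last joint's range is limited). The gripper opens to 85 mm and grips with 20 to 120 N. Pads are 22 mm wide; open, the fingers measure 114 mm over their backs; the gripper's body (76 mm by 85 mm) begins 54 mm behind the grasp point. The pads swing forward as they close: fully open they stand 13 mm farther back than shut.
Start: joints at [-1.237, 0.091, 1.231, -0, 1.82, -0.057], TCP at [0.229, -0.555, 0.245] pointing down, gripper open.
Joint ranges: [-2.87, 2.87], [-0.86, 2.18], [0.17, 2.46], [-1.51, 4.65], [0.06, 2.69], [-2.65, 2.65]. Speed limits (rad/s): [2.57, 2.57, 3.01, 3.14, 3.14, 3.14].

INTERFACE

Orientations are given as a unit quaternion [w, x, y, z].
In Python, from workcell import env gives the robot as it stands.
- The arm moves only by the tool drive_tool, never from a script. Its argument "series" is a list of rows, each an object of numbers: "tx", "ty", "tz": the shift along the tool's x, y, z in cm; "rx", "ry", "rz": the turn, a rotation vector about the tool's x, y, z in rad. In form: [{"tx": .., "ty": .., "tz": .., "rx": .., "ry": .., "rz": ..}, ...]. A call has 1 to 10 rows; each row is the pose to reach, as a shift and turn from the pose measured when the call began, along the tool's axes at that moment; what a row does not reach only later rows make up. A row lasts 1/8 s, in which the tool goes at most 62.5 mm and 10.7 degrees, less where a joint would pass 70% of its speed; a pose out of reach is approached as far as the arm can. A call with a gripper value outside its range is refused whole. "claw" is the finger opening in cm, from 0 to 8.54, set as the call begins (left out, the last holds). The fingers move at their own pace and stop on an object; "squeeze" is the grip in N (left out, the last holds). Time passes only in rows, so rows that repeat a pose let the fingers close. It gives the time, the measured TCP pose, the force and the opening at its end, in the units of the state.
- env.read_state(): the state, without advancing time (a new reading comes with each control period).
- env.snapshot(name): name is "scene" or "top" or "wrist"; returns (picture, depth): 480x640x3 uint8, red, green, blue; 480x640 float32, m along the optical axis (not along the pixel's ray), 0 where there is no reading.
- env.camera_model(name): a dict with "intrinsics" (3x3 intrinsics, pixels), "R" (3x3) and "t" (3): a world point X has camera coordinates R X + t. Camera axes: x right, y down, z forward; pixel columns grow to the right and rows downward; lengths in m; the calibration is good to about 2 mm. A picture is of the moment at which its call begins: read the wrist's pose just before it. camera_model takes no time and is no camera call; for the wrist camera it gives the pose at the moment of the call.
- env.job_done(): hands the job in, once; it reports no verdict.
Trained networks look in the newest picture that a camera, given by its name, has taken for a name from the list of things; names that differ only in an ending like _2 or _b are one class to them, and where a whole thing is asked for, a point or a joint stands for the part that bears it (a point fixed in the world has none). Each returns a list of dicts, best first, with "p" (0 to 1); they miss things now and then, are a little off and sometimes report something else, mostly with a low value. They report only what shows in the picture. A call takes as long as a camera call. They do not tell look-alikes from the thing itself.
- env.find_in(camera, name): "uv" ([column, row] in pixels, amid what is visible of it).
- env.tip_of(camera, name): "uv" ([column, row] in pixels: a listed point, or the origin of a listed thing).
The state is a dict: "clock": time; "joints": joint angles; "joint_velocities": joint speeds; "tau": joint torques, N m; "position": TCP position; "orientation": TCP orientation; "contact_force": force on the tool from outside, world axes, zero at the start; "moment": the same for the moment, N m; "finger_gap": opening from 0.0 (shut) to 1.0 (fully open).
Only numpy, scipy, OpenCV 4.12 (cv2) and the standard library are available. Lean on these libraries where they do the work, as an engineer would, in place of code of your own. Each camera call takes 0.05 s, during which the arm holds its last target. There are 200 camera calls.

TASK

Load the drying rack: first take the spring clip off the gate and park it by its jaws on the upright plate of its stand, swing the keeper gate open, then slide every board carrier lying on the bench nose first into a slot of its own until you feel it meet the stop hidden inside, without ramming it. When all are fully home, swing the gate shut against its post and put the clip back from above, upright, over the gate's end and the post together. Leave the other things on the bench where they are.

Things in the scene. Friction and masses are not known exactly. Their poses are not given: they have to be found in the camera images.
- rack: fixed aluminium drying rack. Origin: table level, centre of the plane of the three slot mouths; +x points into the slots, y across. Base plate top 5 high, x -87 to 90, y -95 to 111. Three covered blind slots, centres at y=-46, 0, 46, each 35 wide, z 5 to 20 high; roof top z 23; the walls between have rounded ends at the mouth
- stop: rubber stop bar hidden inside the rack across all three slots; set 56 to 68 beyond the mouths, different from start to start. Origin: centre of its front face (which a carrier's nose meets), 6 above the table; axes as the rack's
- gate (a joint): steel keeper gate of the rack, a flat bar 8 thick, 196 long, z 12 to 45, on an upright hinge. 0 = shut: it runs along rack +y across the front of the slots (bar x -79 to -71), flat against the post. Positive = swung towards the robot (up to 2.4 rad): at angle a it points along rack (-sin a, cos a). Stays where it is left; about 1 N moves it
- gate_hinge (a point): the gate's upright hinge axis, at rack x -75, y -86, at the top (z 48) of its 12 dia pin; fixed to the rack
- gate_mid (a point): point on the gate's top edge, mid-thickness, 110 from its hinge; moves with the gate
- clip_spot (a point): where the clip belongs: top edge (z 45) of the rack's upright flat steel post and the shut gate, together 14 thick along rack x; at rack x -72, y 97. The post is 6 thick (x -71 to -65), 26 wide (y 84 to 110), the shut gate lies against its front. Moves with the rack, not the gate
- stand: fixed stand, grey base 60 x 80 x 8 with an upright aluminium plate 14 thick (x), 70 long (y), top at z 45, on which the clip is to be parked (anywhere along it). Origin: table level, centre; the plate's face normal is x
- clip: clothes-peg-like spring clip. Origin on its hinge axis (y); z up, x from jaw to jaw. Steel jaws 18 wide reach 36 below the hinge; grey finger grips 20 wide reach 44 above. At the start it grips post and gate, its hinge 14 above their top, and the grips splay to 44 wide at the top. Pinch them along x some 30 above the hinge with about 30 N. This body is one half: it leans 0.2 rad when squeezed
- clip_arm (a joint): angle of the clip's other half: 0 when the jaws hold 14 mm, -0.4 shut empty, +0.44 fully squeezed (grips about 25 wide, jaw tips about 29 apart). The spring needs about 8 N on the grips
- carrier_a: loose board carrier, 110 g (may be absent): black bar 100 long (x), 32 wide, 10 thick, a green circuit board on top (up to 12 high). Origin: centre of underside; rounded nose at x=+50. Upright grip tab near the tail, 24 long (x -45 to -21), 12 thick (y), z 10 to 52: pinch it across y. Goes nose first into a slot, tab outside
- carrier_b: loose board carrier, 110 g (may be absent): black bar 100 long (x), 32 wide, 10 thick, a green circuit board on top (up to 12 high). Origin: centre of underside; rounded nose at x=+50. Upright grip tab near the tail, 24 long (x -45 to -21), 12 thick (y), z 10 to 52: pinch it across y. Goes nose first into a slot, tab outside
- carrier_c: loose board carrier, 110 g (may be absent): black bar 100 long (x), 32 wide, 10 thick, a green circuit board on top (up to 12 high). Origin: centre of underside; rounded nose at x=+50. Upright grip tab near the tail, 24 long (x -45 to -21), 12 thick (y), z 10 to 52: pinch it across y. Goes nose first into a slot, tab outside
- flask: bystander: clear wash bottle, 48 dia x 120 tall; origin at centre of underside
- jar: bystander: white lidded jar, 60 dia x 60 tall; origin at centre of underside
- tin: bystander: open steel tin 90 x 60 x 18; origin at centre of underside
- tape: bystander: roll of amber tape, 60 dia x 15; origin at centre of underside
- tweezers: bystander: steel tweezers 120 long, lying flat; origin at centre of underside
- screwdriver: bystander: screwdriver 160 long, lying flat; origin at centre of underside
- battery: bystander: flat grey phone battery 75 x 45 x 6; origin at centre of underside
Mind the look-alikes: they are no part of the job. What is shaped like the carrier_c but red or yellow is not meant.

How it is judged:
On the way, in this order (a step that is already met when the one before it is completed fails the run):
1. the clip is parked on the stand's plate, gripping it and let go (x of clip in the frame of stand between -0.012 and 0.012 m and y of clip in the frame of stand between -0.036 and 0.036 m and z of clip in the frame of stand between 0.05 and 0.071 m and value of joint clip_arm between -0.12 and 0.2 rad and contact force between clip and stand above 1 N and contact force between clip and the fingers below 0.1 N), for 0.2 s.
2. every carrier on the bench is fully home in a slot (x of carrier_a in the frame of stop between -0.053 and -0.046 m and y of carrier_a in the frame of rack between -0.062 and 0.062 m and z of each of carrier_a, carrier_b, carrier_c in the frame of rack below 0.01 m and angle between the x axis of each of carrier_a, carrier_b, carrier_c and the x axis of rack, either way round below 0.15 rad and x of carrier_b in the frame of stop between -0.053 and -0.046 m and y of carrier_b in the frame of rack between -0.062 and 0.062 m and x of carrier_c in the frame of stop between -0.053 and -0.046 m and y of carrier_c in the frame of rack between -0.062 and 0.062 m), for 0.2 s.
3. with the carriers home, the gate is shut (all of step 2 and value of joint gate below 0.05 rad), for 0.2 s.
4. the clip grips gate and post (all of step 3 and horizontal distance between clip and clip_spot below 0.012 m and z of clip in the frame of rack between 0.05 and 0.071 m and value of joint clip_arm between -0.12 and 0.2 rad and contact force between clip and rack above 1 N and angle between clip's own z axis and vertical below 0.35 rad and angle between the x axis of clip and the x axis of rack, either way round below 0.45 rad), for 0.2 s.
At the end, for the whole second after the job is handed in: Every carrier lies in a slot with its nose within 3 mm of the hidden stop; the gate is within 0.05 rad of shut; the clip stands upright over gate and post, gripping both, hinge within 12 mm of the clip spot across and 5 to 26 mm above the top edge; all at rest (all of step 4 and linear speed of each of clip, carrier_a, carrier_b, carrier_c below 0.02 m/s); the robot touches nothing.
It fails at once if another thing on the bench is moved more than 5 cm (distance of any of flask, jar, tin, tape, tweezers, screwdriver, battery from where it was at the start of the episode above 0.05 m).
It fails at once if a carrier is rammed into the stop with more than 45 N (contact force between any of carrier_a, carrier_b, carrier_c and stop above 45 N).
Of carrier_a, carrier_b, carrier_c only 2 to 3 are there at a start; the rules pass over those that are not, and their reading is None.
At some moment in a run one of carrier_a, carrier_b, carrier_c may be knocked a few centimetres aside while the robot is not near it.
It also fails if it takes over 210 s, if anything falls off the work surface, if the arm or the gripper's body presses on something with over 40 N, if the wrist force passes 120 N, or if a joint passes its speed limit or range.

## Working session

There is one attempt and no reset: what is moved stays moved. The work goes in short steps, Python scripts to look and compute and a tool call to move; the robot and the scene stay as the last step left them, time stands still between calls to the robot, and variables do not carry over. Pictures are saved under pics/ and viewed, about 12 in all and at most 16, crops included, and the job is handed in when it is done.

Besides the shell and the picture viewer there is one more tool, called after "Request:" by a JSON object that holds its "fn" and its "kwargs". drive_tool: Moves the arm, as the interface text tells. Its arguments: {"type":"object","properties":{"series":{"type":"array","items":{"type":"object","properties":{"tx":{"type":"number"},"ty":{"type":"number"},"tz":{"type":"number"},"rx":{"type":"number"},"ry":{"type":"number"},"rz":{"type":"number"}}}},"claw":{"type":"number"},"squeeze":{"type":"number"}},"required":["series"]}

```bash
mkdir -p pics; ls; cat > h.py <<'E'
import numpy as np, cv2
from scipy.spatial.transform import Rotation as R
from workcell import env
def snap(n,f=None):
    m=env.camera_model(n); p,d=env.snapshot(n)
    if f: cv2.imwrite('pics/'+f,p[:,:,::-1])
    return p,d,m
def world(uv,m,d=None,z=None):
    K=m['intrinsics'];Rm=np.array(m['R']);t=np.array(m['t'])
    r=np.linalg.inv(K)@np.array([uv[0],uv[1],1.]); c=-Rm.T@t
    w=Rm.T@r
    if z is not None: return c+w*(z-c[2])/w[2]
    return c+w*d[int(round(uv[1])),int(round(uv[0]))]
def pix(X,m):
    q=m['intrinsics']@(np.array(m['R'])@np.array(X)+np.array(m['t'])); return q[:2]/q[2]
def tool():
    s=env.read_state(); w,x,y,z=s['orientation']; return np.array(s['position']),R.from_quat([x,y,z,w])
def go(target,yaw=None):
    # shift in tool axes (cm) and rz to have tool pointing down with tool y axis at yaw
    p,r=tool(); sh=r.inv().apply(np.array(target)-p)*100
    out=[np.round(sh,2)]
    if yaw is not None:
        y=np.array([np.cos(yaw),np.sin(yaw),0]); best=None
        for s in (1,-1):
            Y=s*y; Z=np.array([0,0,-1.]); X=np.cross(Y,Z)
            rv=(r.inv()*R.from_matrix(np.c_[X,Y,Z])).as_rotvec()
            if best is None or np.linalg.norm(rv)<np.linalg.norm(best): best=rv
        out.append(np.round(best,3))
    return out
E
python3 - <<'E'
from h import *
for c in('scene','top'):
    p,d,m=snap(c,c+'0.png')
    print(c,np.round(m['R'],3).tolist(),np.round(m['t'],3))
    for n in['rack','stop','gate','gate_hinge','gate_mid','clip_spot','stand','clip','carrier_a','flask','jar','tin','tape','tweezers','screwdriver','battery']:
        try:
            f=env.tip_of(c,n)
        except Exception as e: print(n,e);continue
        print(n,[(np.round(o['uv']).tolist(),round(o['p'],2),np.round(world(o['uv'],m,d),3).tolist()) for o in f[:5]])
print(env.read_state())
E
```

```text
pics
scene [[-0.653, 0.757, 0.011], [0.605, 0.53, -0.594], [-0.456, -0.381, -0.805]] [ 0.28  -0.295  1.518]
rack [([230.0, 236.0], 0.83, [0.606, -0.114, 0.024])]
stop []
gate it knows: battery, carrier, clip, clip_spot, flask, gate_hinge, gate_mid, jar, rack, screwdriver, stand, stop, tape, tin, tweezers
gate_hinge [([236.0, 186.0], 0.96, [0.509, -0.191, 0.05])]
gate_mid [([266.0, 213.0], 0.69, [0.518, -0.085, 0.046]), ([234.0, 233.0], 0.65, [0.595, -0.113, 0.025]), ([326.0, 267.0], 0.17, [0.524, 0.098, 0.015])]
clip_spot [([283.0, 234.0], 0.63, [0.541, -0.011, 0.055])]
stand [([296.0, 334.0], 0.78, [0.684, 0.155, 0.006]), ([222.0, 324.0], 0.55, [0.767, 0.023, 0.003])]
clip [([287.0, 228.0], 0.5, [0.53, -0.009, 0.068])]
carrier_a [([326.0, 268.0], 0.98, [0.524, 0.098, 0.011]), ([206.0, 162.0], 0.89, [0.482, -0.334, 0.012]), ([491.0, 398.0], 0.87, [0.542, 0.524, 0.009]), ([291.0, 123.0], 0.86, [0.227, -0.279, 0.001]), ([391.0, 314.0], 0.83, [0.524, 0.276, 0.012])]
flask [([275.0, 379.0], 0.68, [0.781, 0.19, 0.008]), ([373.0, 396.0], 0.57, [0.708, 0.364, 0.074])]
jar [([147.0, 208.0], 
[... 1874 characters left out ...]
0.18, 0.001])]
{'clock': 1.6, 'joints': array([-1.23668090e+00,  9.10915704e-02,  1.23068628e+00,  3.86473237e-06,
        1.81980734e+00, -5.67068071e-02]), 'joint_velocities': array([ 0.00040368, -0.00127294, -0.00108229, -0.0013652 , -0.00065819,
        0.00196723]), 'tau': array([ 1.89289938e-03, -4.58453357e+01, -4.18082500e+01, -1.93980793e-05,
        9.05843681e-04, -1.27748922e-05]), 'position': array([ 0.22856978, -0.55477329,  0.24528802]), 'orientation': array([3.43815847e-06, 9.80967833e-01, 1.94170311e-01, 2.37089359e-06]), 'contact_force': array([-0.15515633, -0.35999968, -0.64854673]), 'moment': array([ 0.03245075, -0.01886764, -0.01158322]), 'finger_gap': 0.999080483264307}
```

```bash
python3 - <<'E'
import cv2
a=cv2.imread('pics/scene0.png')[60:460,100:560]; b=cv2.imread('pics/top0.png')[120:370,130:530]
cv2.imwrite('pics/s0.png',cv2.resize(a,(690,600)))
cv2.imwrite('pics/t0.png',cv2.resize(b,(800,500),interpolation=2))
E
```

```text
(no output)
```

View pics/s0.png

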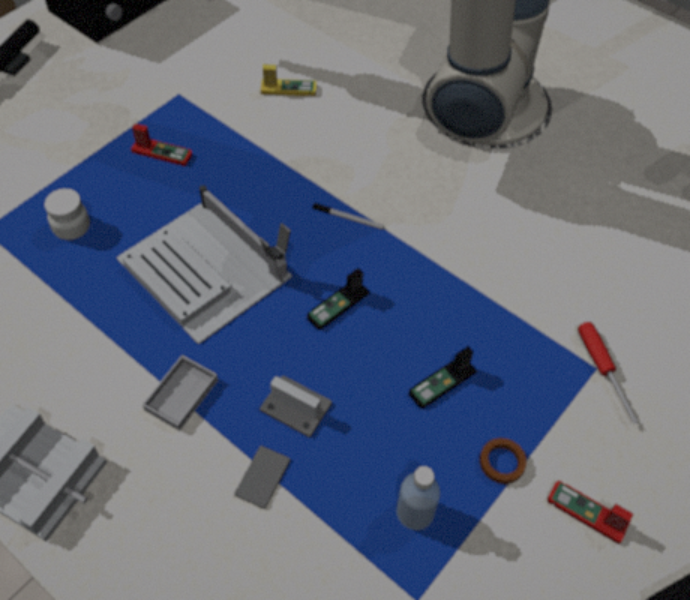

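View pics/t0.png

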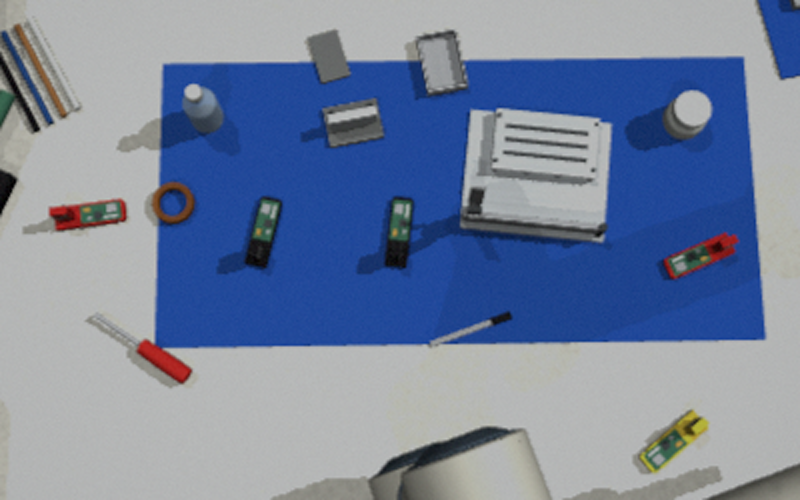

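Two black carriers lie in the scene, at about (0.52, 0.09) and (0.52, 0.275), noses pointing at +x. The red and yellow ones are look-alikes. The clip is on the gate's left end and the stand is at about (0.68, 0.14). Next is a wrist look at the rack.

```bash
python3 - <<'E'
from h import *
print(go([0.45,-0.05,0.36],-0.13))
m=env.camera_model('wrist');p,r=tool()
C=-np.array(m['R']).T@m['t']; print('cam in tool',r.inv().apply(C-p), 'axis',r.inv().apply(np.array(m['R'])[2]),m['intrinsics'])
E
```

```text
[array([ 39.7 , -38.24, -11.47]), array([ 0.  ,  0.  , -1.05])]
cam in tool [ 0.07167972  0.00020681 -0.12981899] axis [-0.28149434 -0.00137609  0.9595619 ] [[432.47520073   0.         318.42533193]
 [  0.         432.47520073 245.55832141]
 [  0.           0.           1.        ]]
```

Request:
{"fn": "drive_tool", "kwargs": {"series": [{"tx": 39.7, "ty": -38.2, "tz": -11.5, "rz": -1.05}, {"tx": 39.7, "ty": -38.2, "tz": -11.5, "rz": -1.05}, {"tx": 39.7, "ty": -38.2, "tz": -11.5, "rz": -1.05}, {"tx": 39.7, "ty": -38.2, "tz": -11.5, "rz": -1.05}, {"tx": 39.7, "ty": -38.2, "tz": -11.5, "rz": -1.05}, {"tx": 39.7, "ty": -38.2, "tz": -11.5, "rz": -1.05}, {"tx": 39.7, "ty": -38.2, "tz": -11.5, "rz": -1.05}, {"tx": 39.7, "ty": -38.2, "tz": -11.5, "rz": -1.05}, {"tx": 39.7, "ty": -38.2, "tz": -11.5, "rz": -1.05}, {"tx": 39.7, "ty": -38.2, "tz": -11.5, "rz": -1.05}]}}

```text
$.series[0]: bad value
```

```bash
python3 - <<'E'
from h import *
p,d,m=snap('wrist','w1.png'); np.savez('w1',d=d,K=m['intrinsics'],R=m['R'],t=m['t'])
print(tool()[0])
for n in['rack','gate_hinge','gate_mid','clip_spot','clip','stand','carrier_a']:
    for o in env.tip_of('wrist',n)[:3]: print(n,np.round(o['uv']),round(o['p'],2),np.round(world(o['uv'],m,d),3),np.round(world(o['uv'],m,z=.045),3))
E
```

```text
[ 0.22856475 -0.55479148  0.24529112]
carrier_a [ 13. 105.] 0.65 [ 0.211 -0.299  0.014] [ 0.219 -0.318  0.045]
```

View pics/w1.png

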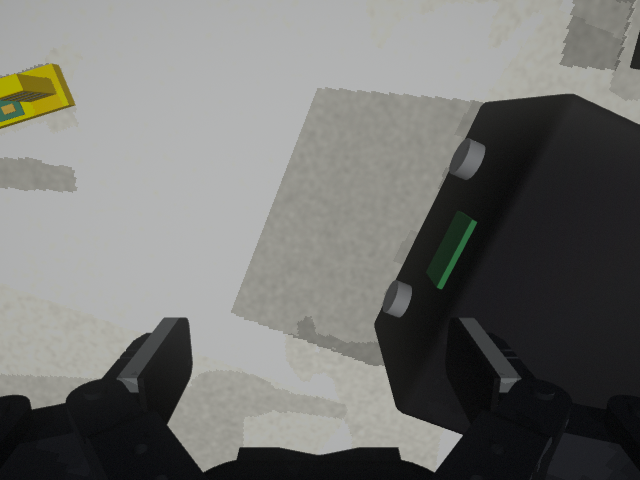

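The move was refused, so this picture is still of the start pose. I'll retry with all six numbers given.

Request:
{"fn": "drive_tool", "kwargs": {"series": [{"tx": 5.5, "ty": -3.8, "tz": -1.5, "rx": 0, "ry": 0, "rz": -0.15}, {"tx": 39.7, "ty": -38.2, "tz": -11.5, "rx": 0, "ry": 0, "rz": -1.05}]}}

```text
clock: 2.25
position: [0.2858, -0.4461, 0.2712]
orientation: [-0.001, 0.934, 0.358, 0.0]
contact_force: [0.7, 0.7, 0.7]
finger_gap: 1.002
```

Request:
{"fn": "drive_tool", "kwargs": {"series": [{"tx": 4, "ty": -4, "tz": -1.5, "rx": 0, "ry": 0, "rz": -0.15}]}}

```text
clock: 2.38
position: [0.2896, -0.3877, 0.2862]
orientation: [-0.001, 0.903, 0.43, 0.0]
contact_force: [0.6, 0.4, 0.8]
finger_gap: 0.996
```

```bash
python3 -c "
from h import *
print(go([0.45,-0.05,0.36],-0.13))"
```

```text
[array([36.35, -8.82, -7.31]), array([-0.001, -0.002, -0.551])]
```

Request:
{"fn": "drive_tool", "kwargs": {"series": [{"tx": 36.3, "ty": -8.8, "tz": -7.3, "rx": 0, "ry": 0, "rz": -0.55}, {"tx": 36.3, "ty": -8.8, "tz": -7.3, "rx": 0, "ry": 0, "rz": -0.55}, {"tx": 36.3, "ty": -8.8, "tz": -7.3, "rx": 0, "ry": 0, "rz": -0.55}, {"tx": 36.3, "ty": -8.8, "tz": -7.3, "rx": 0, "ry": 0, "rz": -0.55}, {"tx": 36.3, "ty": -8.8, "tz": -7.3, "rx": 0, "ry": 0, "rz": -0.55}, {"tx": 36.3, "ty": -8.8, "tz": -7.3, "rx": 0, "ry": 0, "rz": -0.55}, {"tx": 36.3, "ty": -8.8, "tz": -7.3, "rx": 0, "ry": 0, "rz": -0.55}]}}

```text
clock: 3.25
position: [0.4508, -0.0472, 0.3606]
orientation: [-0.001, 0.75, 0.661, 0.001]
contact_force: [-0.7, 0.3, -0.4]
finger_gap: 1.001
```

```bash
python3 - <<'E'
from h import *
p,d,m=snap('wrist','w2.png'); np.savez('w2',d=d,K=m['intrinsics'],R=m['R'],t=m['t'])
print(tool()[0])
for n in['rack','gate_hinge','gate_mid','clip_spot','clip','stand','carrier_a']:
    for o in env.tip_of('wrist',n)[:3]: print(n,np.round(o['uv']),round(o['p'],2),np.round(world(o['uv'],m,d),3),np.round(world(o['uv'],m,z=.045),3))
E
```

```text
[ 0.45059306 -0.04828903  0.36030945]
rack [444. 236.] 0.91 [ 0.588 -0.122  0.006] [ 0.578 -0.11   0.045]
gate_hinge [384. 321.] 0.91 [ 0.506 -0.2    0.049] [ 0.506 -0.202  0.045]
gate_mid [384. 226.] 0.82 [ 0.516 -0.092  0.046] [ 0.516 -0.092  0.045]
clip_spot [394. 151.] 0.89 [ 0.529 -0.013  0.065] [ 0.532 -0.015  0.045]
clip [398. 159.] 0.59 [ 0.531 -0.021  0.065] [ 0.535 -0.023  0.045]
stand [446. 235.] 0.33 [ 0.591 -0.121  0.005] [ 0.58  -0.109  0.045]
carrier_a [360. 405.] 0.79 [ 0.469 -0.332  0.011] [ 0.468 -0.308  0.045]
carrier_a [448. 237.] 0.66 [ 0.593 -0.124  0.005] [ 0.582 -0.112  0.045]
```

View pics/w2.png

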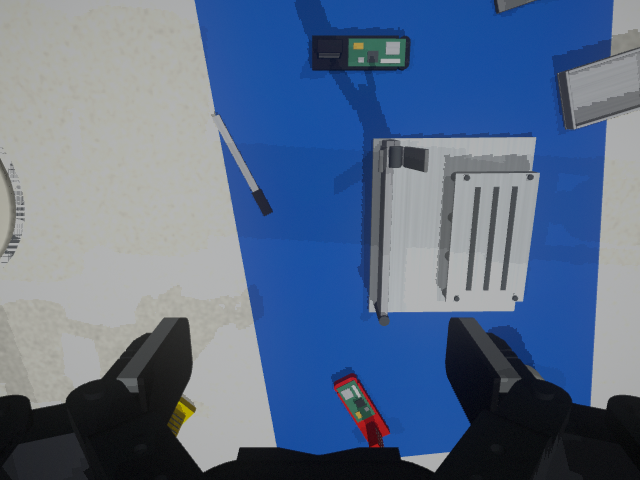

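```bash
cat >> h.py <<'E'
def cloud(d,m,step=1):
    v,u=np.mgrid[0:480:step,0:640:step]; D=d[::step,::step]
    q=np.stack([(u-m['intrinsics'][0][2])/m['intrinsics'][0][0]*D,(v-m['intrinsics'][1][2])/m['intrinsics'][1][1]*D,D],-1)
    X=(q-np.array(m['t']))@np.array(m['R']); X[D==0]=np.nan; return X
def rect(P):
    r=cv2.minAreaRect(P.astype(np.float32)*1000); return r
E
python3 - <<'E'
from h import *
z=np.load('w2.npz'); m=dict(intrinsics=z['K'],R=z['R'],t=z['t']); X=cloud(z['d'],m); V=X.reshape(-1,3); V=V[~np.isnan(V[:,0])]
box=lambda V,x0,x1,y0,y1,z0,z1: V[(V[:,0]>x0)&(V[:,0]<x1)&(V[:,1]>y0)&(V[:,1]<y1)&(V[:,2]>z0)&(V[:,2]<z1)]
def big(P):  # edges
    return rect(P[:,:2]), np.round(P.mean(0),4), len(P)
print('mat z',np.median(box(V,.5,.56,.03,.06,-.02,.02)[:,2]))
print('roof',big(box(V,.54,.72,-.25,.05,.019,.03)))
print('base',big(box(V,.47,.75,-.25,.04,.0035,.03)))
g=box(V,.49,.56,-.25,-.05,.040,.050);print('gate',big(g)); print(np.polyfit(g[:,1],g[:,0],1))
c=box(V,.49,.6,-.06,.03,.075,.13);print('grips',big(c),c[:,2].max())
print('post/clip lo',big(box(V,.49,.56,-.05,.03,.047,.07)))
E
```

```text
mat z 0.002136667327687333
roof (((645.9188842773438, -77.61288452148438), (260.14935302734375, 104.30252075195312), 77.49854278564453), array([ 0.6351, -0.1236,  0.0239]), 10517)
base (((610.0245971679688, -104.90092468261719), (289.7567443847656, 279.9350280761719), 89.99974060058594), array([ 0.6064, -0.1015,  0.013 ]), 27729)
gate (((513.13330078125, -127.1859130859375), (156.06109619140625, 11.92078685760498), 84.0858154296875), array([ 0.5139, -0.1257,  0.0458]), 1145)
[0.11671008 0.52857431]
grips (((529.8184204101562, -19.319974899291992), (20.165767669677734, 43.51899719238281), 83.32515716552734), array([ 0.5362, -0.0196,  0.0949]), 577) 0.107126997946941
post/clip lo (((528.97216796875, -27.509761810302734), (44.92972946166992, 21.363767623901367), 82.70050811767578), array([ 0.5309, -0.0196,  0.0629]), 474)
```

```bash
python3 -c "
from h import *
print(go([0.530,-0.0195,0.15],-0.116),go([0.530,-0.0195,0.084],-0.116))"
```

```text
[array([ 4.22,  7.56, 20.98]), array([-0.001, -0.002, -0.018])] [array([ 4.21,  7.56, 27.58]), array([-0.001, -0.002, -0.018])]
```

Request:
{"fn": "drive_tool", "kwargs": {"series": [{"tx": 4.2, "ty": 7.6, "tz": 18, "rx": 0, "ry": 0, "rz": -0.018}, {"tx": 4.2, "ty": 7.6, "tz": 18, "rx": 0, "ry": 0, "rz": -0.018}, {"tx": 4.2, "ty": 7.6, "tz": 18, "rx": 0, "ry": 0, "rz": -0.018}, {"tx": 4.2, "ty": 7.6, "tz": 20, "rx": 0, "ry": 0, "rz": -0.018}, {"tx": 4.2, "ty": 7.6, "tz": 24, "rx": 0, "ry": 0, "rz": -0.018}, {"tx": 4.2, "ty": 7.6, "tz": 27.6, "rx": 0, "ry": 0, "rz": -0.018}, {"tx": 4.2, "ty": 7.6, "tz": 27.6, "rx": 0, "ry": 0, "rz": -0.018}]}}

```text
clock: 4.53
position: [0.528, -0.0203, 0.0802]
orientation: [-0.003, 0.747, 0.664, -0.002]
contact_force: [0.5, -0.1, -0.4]
finger_gap: 0.997
```

```bash
python3 -c "
from h import *
print(go([0.530,-0.0195,0.084],-0.116))"
```

```text
[array([ 0.11,  0.19, -0.38]), array([-0.008, -0.002, -0.001])]
```

Request:
{"fn": "drive_tool", "kwargs": {"series": [{"tx": 0.1, "ty": 0.2, "tz": -0.4, "rx": 0, "ry": 0, "rz": 0}, {"tx": 0.1, "ty": 0.2, "tz": -0.4, "rx": 0, "ry": 0, "rz": 0}, {"tx": 0.1, "ty": 0.2, "tz": -0.4, "rx": 0, "ry": 0, "rz": 0}, {"tx": 0.1, "ty": 0.2, "tz": -0.4, "rx": 0, "ry": 0, "rz": 0}, {"tx": 0.1, "ty": 0.2, "tz": -0.4, "rx": 0, "ry": 0, "rz": 0}, {"tx": 0.1, "ty": 0.2, "tz": -0.4, "rx": 0, "ry": 0, "rz": 0}], "claw": 1.0, "squeeze": 30}}

```text
clock: 5.28
position: [0.5303, -0.0196, 0.0846]
orientation: [-0.003, 0.747, 0.665, -0.002]
contact_force: [-0.6, 0.5, 2.1]
finger_gap: 0.264
```

```bash
python3 -c "
from h import *
print(env.read_state()['clock'],env.read_state()['finger_gap'],tool()[0])"
```

```text
5.275 0.2635319267687448 [ 0.53033545 -0.01955643  0.08463103]
```

Request:
{"fn": "drive_tool", "kwargs": {"series": [{"tx": 0, "ty": 0, "tz": -4, "rx": 0, "ry": 0, "rz": 0}, {"tx": 0, "ty": 0, "tz": -8, "rx": 0, "ry": 0, "rz": 0}, {"tx": 4, "ty": 3, "tz": -14, "rx": 0, "ry": 0, "rz": 0}, {"tx": 8, "ty": 7, "tz": -16, "rx": 0, "ry": 0, "rz": 0}, {"tx": 10, "ty": 9, "tz": -18, "rx": 0, "ry": 0, "rz": 0}, {"tx": 10, "ty": 9, "tz": -18, "rx": 0, "ry": 0, "rz": 0}, {"tx": 10, "ty": 9, "tz": -18, "rx": 0, "ry": 0, "rz": 0}]}}

```text
clock: 6.15
position: [0.6321, 0.0685, 0.263]
orientation: [-0.004, 0.747, 0.665, -0.003]
contact_force: [-0.6, -0.6, -0.7]
finger_gap: 0.263
```

```bash
python3 - <<'E'
from h import *
p,d,m=snap('wrist','w3.png')
s=env.read_state();print(tool()[0],s['finger_gap'],s['contact_force'])
for n in['stand','clip','carrier_a']:
    for o in env.tip_of('wrist',n)[:2]: print(n,np.round(o['uv']),round(o['p'],2),np.round(world(o['uv'],m,d),3),np.round(world(o['uv'],m,z=.0),3))
V=cloud(d,m).reshape(-1,3)
P=V[(V[:,0]>.6)&(V[:,0]<.74)&(V[:,1]>.08)&(V[:,1]<.22)&(V[:,2]>.042)&(V[:,2]<.052)]
print(len(P),rect(P[:,:2]),np.median(P[:,2])); print(np.polyfit(P[:,1],P[:,0],1))
Q=V[(V[:,2]>.12)&(V[:,2]<.3)]; 
E
```

```text
[0.63182934 0.06812669 0.26301998] 0.2611664837486966 [-0.18201911  0.22242397 -1.7416895 ]
stand [358. 104.] 0.83 [0.67  0.148 0.046] [0.674 0.149 0.   ]
clip [318. 301.] 0.72 [0.632 0.072 0.237] [ 0.618 -0.03   0.   ]
carrier_a [185. 200.] 0.9 [0.512 0.085 0.013] [0.508 0.083 0.   ]
1796 ((674.2786865234375, 149.36692810058594), (14.200191497802734, 70.10563659667969), 10.854050636291504) 0.04612565176095279
[-0.18189212  0.7012838 ]
```

View pics/w3.png

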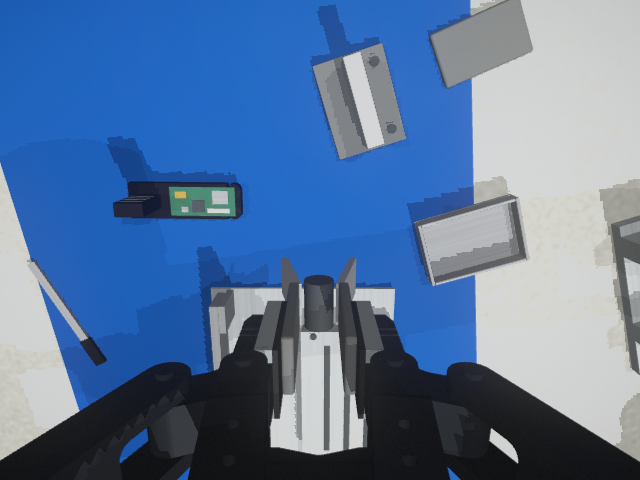

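```bash
python3 -c "
from h import *
print(go([0.674,0.149,0.15],0.189),go([0.674,0.149,0.085],.189))"
```

```text
[array([ 8.53,  3.32, 11.36]), array([-0.007, -0.003, -0.307])] [array([ 8.52,  3.37, 17.86]), array([-0.007, -0.003, -0.307])]
```

Request:
{"fn": "drive_tool", "kwargs": {"series": [{"tx": 4, "ty": 2, "tz": 3, "rx": 0, "ry": 0, "rz": -0.15}, {"tx": 8.5, "ty": 3.3, "tz": 8, "rx": -0.007, "ry": -0.003, "rz": -0.307}, {"tx": 8.5, "ty": 3.3, "tz": 11, "rx": -0.007, "ry": -0.003, "rz": -0.307}, {"tx": 8.5, "ty": 3.3, "tz": 11, "rx": -0.007, "ry": -0.003, "rz": -0.307}, {"tx": 8.5, "ty": 3.3, "tz": 11, "rx": -0.007, "ry": -0.003, "rz": -0.307}]}}

```text
clock: 6.98
position: [0.6741, 0.1479, 0.1559]
orientation: [0.001, 0.638, 0.77, 0.001]
contact_force: [-0.0, -0.7, 0.2]
finger_gap: 0.267
```

```bash
python3 -c "
from h import *
print(go([0.674,0.149,0.085],.189))"
```

```text
[array([0.11, 0.  , 7.09]), array([ 0.002,  0.   , -0.001])]
```

Request:
{"fn": "drive_tool", "kwargs": {"series": [{"tx": 0.1, "ty": 0, "tz": 3, "rx": 0, "ry": 0, "rz": 0}, {"tx": 0.1, "ty": 0, "tz": 5, "rx": 0, "ry": 0, "rz": 0}, {"tx": 0.1, "ty": 0, "tz": 6.5, "rx": 0, "ry": 0, "rz": 0}, {"tx": 0.1, "ty": 0, "tz": 7.1, "rx": 0, "ry": 0, "rz": 0}, {"tx": 0.1, "ty": 0, "tz": 7.1, "rx": 0, "ry": 0, "rz": 0}]}}

```text
clock: 7.6
position: [0.6743, 0.1489, 0.0855]
orientation: [0.001, 0.638, 0.77, 0.001]
contact_force: [0.9, 0.5, -0.5]
finger_gap: 0.266
```

Request:
{"fn": "drive_tool", "kwargs": {"series": [{"tx": 0, "ty": 0, "tz": 0, "rx": 0, "ry": 0, "rz": 0}, {"tx": 0, "ty": 0, "tz": 0, "rx": 0, "ry": 0, "rz": 0}, {"tx": 0, "ty": 0, "tz": 0, "rx": 0, "ry": 0, "rz": 0}, {"tx": 0, "ty": 0, "tz": 0, "rx": 0, "ry": 0, "rz": 0}, {"tx": 0, "ty": 0, "tz": -4, "rx": 0, "ry": 0, "rz": 0}, {"tx": 0, "ty": 0, "tz": -8, "rx": 0, "ry": 0, "rz": 0}, {"tx": 0, "ty": 0, "tz": -10, "rx": 0, "ry": 0, "rz": 0}], "claw": 8.5}}

```text
clock: 8.48
position: [0.6748, 0.149, 0.1888]
orientation: [0.002, 0.638, 0.77, 0.003]
contact_force: [0.5, -0.6, -0.2]
finger_gap: 0.996
```

```bash
python3 - <<'E'
from h import *
p,d,m=snap('wrist','w4.png')
s=env.read_state();print(tool()[0],s['finger_gap'],s['contact_force'])
V=cloud(d,m).reshape(-1,3)
P=V[(V[:,0]>.62)&(V[:,0]<.74)&(V[:,1]>.10)&(V[:,1]<.2)&(V[:,2]>.07)&(V[:,2]<.12)]
print(len(P),rect(P[:,:2]) if len(P) else 0,P[:,2].max() if len(P) else 0)
E
```

```text
[0.67516752 0.14908895 0.19099816] 0.9962229201687545 [-0.09132403  0.06681246  1.98421245]
1830 ((674.5706787109375, 149.36093139648438), (43.561458587646484, 20.7264347076416), 11.640843391418457) 0.10596501206237852
```

View pics/w4.png

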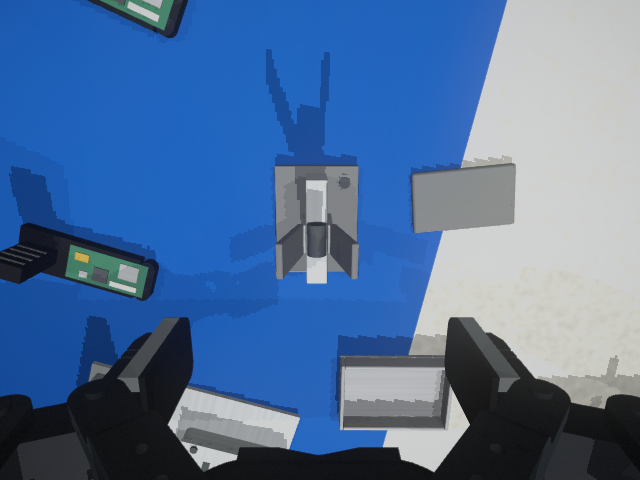

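Clip is parked upright, with its grips 43.5 mm wide and centred on the plate. Next I open the gate by pushing from inside with the fingers closed.

```bash
cat >> h.py <<'E'
YAW=-0.116; O=np.array([0.5903,-0.124])
def rk(x,y,z):  # rack mm -> world m
    c,s=np.cos(YAW),np.sin(YAW); return np.array([O[0]+(c*x-s*y)/1000,O[1]+(s*x+c*y)/1000,z/1000])
def gp(a,r,h,z): return rk(-75-r*np.sin(a)+h*np.cos(a),-86+r*np.cos(a)+h*np.sin(a),z)
E
python3 -c "
from h import *
print(go(rk(-48,34,110),YAW))"
```

```text
[array([-20.56, -17.07,   7.95]), array([ 0.009, -0.001,  0.304])]
```

Request:
{"fn": "drive_tool", "kwargs": {"series": [{"tx": -10, "ty": -8.3, "tz": 0, "rx": 0, "ry": 0, "rz": 0.15}, {"tx": -20.6, "ty": -17, "tz": 1, "rx": 0.009, "ry": 0, "rz": 0.304}, {"tx": -20.6, "ty": -17, "tz": 4, "rx": 0.009, "ry": 0, "rz": 0.304}, {"tx": -20.6, "ty": -17, "tz": 6, "rx": 0.009, "ry": 0, "rz": 0.304}, {"tx": -20.6, "ty": -17, "tz": 8, "rx": 0.009, "ry": 0, "rz": 0.304}, {"tx": -20.6, "ty": -17, "tz": 8, "rx": 0.009, "ry": 0, "rz": 0.304}], "claw": 0}}

```text
clock: 9.28
position: [0.5444, -0.0859, 0.1048]
orientation: [-0.003, 0.748, 0.664, -0.002]
contact_force: [-0.1, 0.3, -0.1]
finger_gap: 0.002
```

```bash
python3 -c "
from h import *
print(env.read_state()['finger_gap'],tool()[0],go(rk(-48,34,110),YAW))
print(go(rk(-48,34,34)))
for a in np.arange(0,1.61,.2): print(round(a,1),go(gp(a,120,22,34)))"
```

```text
0.002368623463040121 [ 0.54435701 -0.08587726  0.10483823] [array([ 0.15,  0.2 , -0.52]), array([-0.008, -0.002, -0.003])]
[array([0.13, 0.26, 7.08])]
0.0 [array([ 0.13, -0.24,  7.09])]
0.2 [array([ 0.32, -2.67,  7.1 ])]
0.4 [array([ 0.03, -5.09,  7.12])]
0.6 [array([-0.74, -7.4 ,  7.14])]
0.8 [array([-1.96, -9.51,  7.15])]
1.0 [array([ -3.57, -11.34,   7.16])]
1.2 [array([ -5.51, -12.81,   7.17])]
1.4 [array([ -7.7 , -13.87,   7.18])]
1.6 [array([-10.07, -14.47,   7.18])]
```

Request:
{"fn": "drive_tool", "kwargs": {"series": [{"tx": 0.1, "ty": 0.3, "tz": 4, "rx": 0, "ry": 0, "rz": 0}, {"tx": 0.1, "ty": 0.3, "tz": 7, "rx": 0, "ry": 0, "rz": 0}, {"tx": 0.1, "ty": 0.1, "tz": 7.1, "rx": 0, "ry": 0, "rz": 0}, {"tx": 0.1, "ty": -0.4, "tz": 7.1, "rx": 0, "ry": 0, "rz": 0}, {"tx": 0.2, "ty": -1.4, "tz": 7.1, "rx": 0, "ry": 0, "rz": 0}, {"tx": 0.3, "ty": -2.7, "tz": 7.1, "rx": 0, "ry": 0, "rz": 0}]}}

```text
clock: 10.02
position: [0.5176, -0.0795, 0.0356]
orientation: [-0.002, 0.748, 0.664, -0.001]
contact_force: [0.8, -0.2, 0.7]
finger_gap: 0.002
```

```bash
python3 -c "
from h import *
for a in np.arange(0.2,1.61,.2): print(round(a,1),go(gp(a,120,22,34)))"
```

```text
0.2 [array([0.02, 0.01, 0.16])]
0.4 [array([-0.28, -2.4 ,  0.18])]
0.6 [array([-1.05, -4.71,  0.19])]
0.8 [array([-2.26, -6.83,  0.19])]
1.0 [array([-3.87, -8.65,  0.2 ])]
1.2 [array([ -5.82, -10.13,   0.21])]
1.4 [array([ -8.01, -11.18,   0.21])]
1.6 [array([-10.37, -11.78,   0.21])]
```

Request:
{"fn": "drive_tool", "kwargs": {"series": [{"tx": -0.3, "ty": -2.4, "tz": 0.2, "rx": 0, "ry": 0, "rz": 0}, {"tx": -1.0, "ty": -4.7, "tz": 0.2, "rx": 0, "ry": 0, "rz": 0}, {"tx": -2.3, "ty": -6.8, "tz": 0.2, "rx": 0, "ry": 0, "rz": 0}, {"tx": -3.9, "ty": -8.6, "tz": 0.2, "rx": 0, "ry": 0, "rz": 0}, {"tx": -5.8, "ty": -10.1, "tz": 0.2, "rx": 0, "ry": 0, "rz": 0}, {"tx": -7.0, "ty": -10.7, "tz": 0.2, "rx": 0, "ry": 0, "rz": 0}, {"tx": -8.0, "ty": -11.2, "tz": 0.2, "rx": 0, "ry": 0, "rz": 0}, {"tx": -9.2, "ty": -11.5, "tz": 0.2, "rx": 0, "ry": 0, "rz": 0}, {"tx": -10.4, "ty": -11.8, "tz": 0.2, "rx": 0, "ry": 0, "rz": 0}, {"tx": -10.4, "ty": -11.8, "tz": 0.2, "rx": 0, "ry": 0, "rz": 0}]}}

```text
clock: 11.28
position: [0.3878, -0.1695, 0.034]
orientation: [-0.002, 0.748, 0.663, -0.001]
contact_force: [0.9, 0.8, 0.5]
finger_gap: 0.001
```

```bash
python3 -c "
from h import *
print(tool()[0]); print(go([0.50,0.13,0.35],1.57))"
```

```text
[ 0.387776   -0.16947411  0.03397218]
[array([ 31.12,   7.37, -31.61]), array([-0.005,  0.003,  1.451])]
```

Request:
{"fn": "drive_tool", "kwargs": {"series": [{"tx": 0, "ty": 0, "tz": -6, "rx": 0, "ry": 0, "rz": 0}, {"tx": 3, "ty": 0.5, "tz": -12, "rx": 0, "ry": 0, "rz": 0.15}, {"tx": 31, "ty": 7.4, "tz": -31.6, "rx": 0, "ry": 0, "rz": 1.45}, {"tx": 31, "ty": 7.4, "tz": -31.6, "rx": 0, "ry": 0, "rz": 1.45}, {"tx": 31, "ty": 7.4, "tz": -31.6, "rx": 0, "ry": 0, "rz": 1.45}, {"tx": 31, "ty": 7.4, "tz": -31.6, "rx": 0, "ry": 0, "rz": 1.45}, {"tx": 31, "ty": 7.4, "tz": -31.6, "rx": 0, "ry": 0, "rz": 1.45}, {"tx": 31, "ty": 7.4, "tz": -31.6, "rx": 0, "ry": 0, "rz": 1.45}, {"tx": 31, "ty": 7.4, "tz": -31.6, "rx": 0, "ry": 0, "rz": 1.45}, {"tx": 31, "ty": 7.4, "tz": -31.6, "rx": 0, "ry": 0, "rz": 1.45}], "claw": 8.5}}

```text
clock: 12.52
position: [0.5006, 0.1302, 0.35]
orientation: [-0.001, 1.0, -0.001, -0.003]
contact_force: [0.3, -0.5, -0.0]
finger_gap: 0.992
```

```bash
cat >> h.py <<'E'
def carriers(d,m,p,xr=(.3,.75),yr=(-.1,.45),show=True):
    X=cloud(d,m); dark=(p.max(2)<60)
    out=[]
    msk=(X[...,0]>xr[0])&(X[...,0]<xr[1])&(X[...,1]>yr[0])&(X[...,1]<yr[1])&(X[...,2]>.0065)&(X[...,2]<.07)
    n,l,st,ce=cv2.connectedComponentsWithStats(msk.astype(np.uint8))
    for i in range(1,n):
        if st[i,4]<150: continue
        P=X[l==i]; lo=P[P[:,2]<.02]; hi=P[P[:,2]>.045]
        col=np.median(p[l==i],0)
        o=dict(n=len(P),lo=rect(lo[:,:2]) if len(lo)>20 else None,col=col,hi=rect(hi[:,:2]) if len(hi)>20 else None,zmax=P[:,2].max())
        out.append(o)
    return out
E
python3 - <<'E'
from h import *
p,d,m=snap('wrist','w5.png')
print(tool()[0])
for o in env.tip_of('wrist','carrier_a')[:4]: print(np.round(o['uv']),round(o['p'],2),np.round(world(o['uv'],m,z=0),3))
for o in env.tip_of('wrist','gate_mid')[:2]: print('gm',np.round(o['uv']),round(o['p'],2),np.round(world(o['uv'],m,z=.045),3))
for o in carriers(d,m,p): print(o)
E
```

```text
[0.50042805 0.12976903 0.34975396]
[187. 170.] 0.68 [0.516 0.276 0.   ]
[359. 177.] 0.63 [0.508 0.086 0.   ]
gm [613. 287.] 0.93 [ 0.397 -0.186  0.045]
gm [361. 176.] 0.24 [0.516 0.089 0.045]
{'n': 992, 'lo': ((667.7761840820312, 351.30548095703125), (9.113434791564941, 36.21878433227539), 33.048919677734375), 'col': array([65., 79., 97.]), 'hi': ((664.3976440429688, 354.03753662109375), (5.8388519287109375, 29.43956184387207), 21.555660247802734), 'zmax': np.float64(0.0699800479854582)}
{'n': 3273, 'lo': ((666.1591186523438, 147.88653564453125), (44.34949493408203, 79.9853744506836), 10.610374450683594), 'col': array([111., 114., 117.]), 'hi': ((666.5172119140625, 153.14788818359375), (11.900219917297363, 62.74766159057617), 0.03083694726228714), 'zmax': np.float64(0.06442759690308386)}
{'n': 5200, 'lo': ((626.5852661132812, -56.863555908203125), (97.58674621582031, 49.4141731262207), 25.215206146240234), 'col': array([188., 190., 190.]), 'hi': None, 'zmax': np.float64(0.027965552497663956)}
{'n': 1911, 'lo': ((556.3417358398438, 406.9754638671875), (58.734134674072266, 59.755970001
[... 532 characters left out ...]
4), 'col': array([47., 62., 81.]), 'hi': ((478.55548095703125, 88.73896789550781), (12.489994049072266, 24.178783416748047), 82.43981170654297), 'zmax': np.float64(0.055850710061589356)}
{'n': 361, 'lo': ((529.8817138671875, -25.533201217651367), (19.86719512939453, 42.14228057861328), 3.601736545562744), 'col': array([164., 166., 170.]), 'hi': ((534.044677734375, -18.452590942382812), (26.566503524780273, 6.017949104309082), 83.41241455078125), 'zmax': np.float64(0.04814071389475542)}
{'n': 1646, 'lo': ((336.1346130371094, 412.0275573730469), (86.05421447753906, 19.15572166442871), 52.29990005493164), 'col': array([191.5,  44. ,  41. ]), 'hi': None, 'zmax': np.float64(0.030014407787625427)}
```

View pics/w5.png

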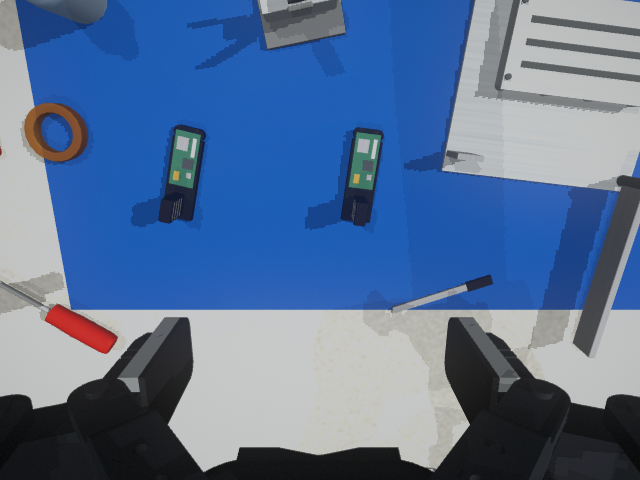

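Two black carriers seen clearly; the gate stands open at about 1.6 rad. I grasp the nearer one first.

```bash
python3 -c "
from h import *
print(go([.4765,.0890,.037],-.129+np.pi/2))"
```

```text
[array([-2.19,  4.07, 31.27]), array([-0.001,  0.006,  0.131])]
```

Request:
{"fn": "drive_tool", "kwargs": {"series": [{"tx": -2.2, "ty": 4.1, "tz": 6, "rx": 0, "ry": 0.006, "rz": 0.13}, {"tx": -2.2, "ty": 4.1, "tz": 12, "rx": 0, "ry": 0.006, "rz": 0.13}, {"tx": -2.2, "ty": 4.1, "tz": 18, "rx": 0, "ry": 0.006, "rz": 0.13}, {"tx": -2.2, "ty": 4.1, "tz": 22, "rx": 0, "ry": 0.006, "rz": 0.13}, {"tx": -2.2, "ty": 4.1, "tz": 24, "rx": 0, "ry": 0.006, "rz": 0.13}, {"tx": -2.2, "ty": 4.1, "tz": 24, "rx": 0, "ry": 0.006, "rz": 0.13}]}}

```text
clock: 13.42
position: [0.4765, 0.0885, 0.1091]
orientation: [-0.001, 0.998, -0.064, -0.001]
contact_force: [-0.4, -0.1, -0.1]
finger_gap: 0.996
```

```bash
python3 -c "
from h import *
print(go([.4765,.0890,.037],-.129+np.pi/2))
p,d,m=snap('wrist')
for o in carriers(d,m,p,(.43,.57),(.03,.15)): print(o)
"
```

```text
[array([ 0.01, -0.05,  7.21]), array([-0.001,  0.002,  0.002])]
{'n': 11894, 'lo': ((510.8246154785156, 84.27892303466797), (32.160614013671875, 100.03382110595703), 82.82353973388672), 'col': array([56., 70., 87.]), 'hi': ((478.7099304199219, 88.31831359863281), (12.797351837158203, 24.34969711303711), 83.08013153076172), 'zmax': np.float64(0.05512386091527625)}
```

Request:
{"fn": "drive_tool", "kwargs": {"series": [{"tx": 0, "ty": 0, "tz": 4, "rx": 0, "ry": 0, "rz": -0.005}, {"tx": 0, "ty": 0, "tz": 6, "rx": 0, "ry": 0, "rz": -0.005}, {"tx": 0, "ty": 0, "tz": 7.2, "rx": 0, "ry": 0, "rz": -0.005}, {"tx": 0, "ty": 0, "tz": 7.2, "rx": 0, "ry": 0, "rz": -0.005}, {"tx": 0, "ty": 0, "tz": 7.2, "rx": 0, "ry": 0, "rz": -0.005}]}}

```text
clock: 14.1
position: [0.4786, 0.0888, 0.0407]
orientation: [-0.001, 0.998, -0.061, 0.002]
contact_force: [0.1, -0.3, 0.1]
finger_gap: 0.995
```

Request:
{"fn": "drive_tool", "kwargs": {"series": [{"tx": 0, "ty": 0, "tz": 0, "rx": 0, "ry": 0, "rz": 0}, {"tx": 0, "ty": 0, "tz": 0, "rx": 0, "ry": 0, "rz": 0}, {"tx": 0, "ty": 0, "tz": 0, "rx": 0, "ry": 0, "rz": 0}, {"tx": 0, "ty": 0, "tz": 0, "rx": 0, "ry": 0, "rz": 0}, {"tx": 0, "ty": 0, "tz": 0, "rx": 0, "ry": 0, "rz": 0}, {"tx": 0, "ty": 0, "tz": -3, "rx": 0, "ry": 0, "rz": 0}, {"tx": 0, "ty": 0, "tz": -6, "rx": 0, "ry": 0, "rz": 0}, {"tx": 0, "ty": 0, "tz": -7, "rx": 0, "ry": 0, "rz": 0}, {"tx": 0, "ty": 0, "tz": -7, "rx": 0, "ry": 0, "rz": 0}], "claw": 0, "squeeze": 30}}

```text
clock: 15.22
position: [0.4785, 0.0887, 0.1107]
orientation: [-0.001, 0.998, -0.061, 0.002]
contact_force: [-1.2, 0.6, -2.6]
finger_gap: 0.135
```

```bash
python3 - <<'E'
from h import *
p,d,m=snap('wrist','w6.png')
P,r=tool();s=env.read_state();print(P,s['finger_gap'],s['contact_force'],r.as_euler('xyz'))
X=cloud(d,m); k=(X[...,0]>.43)&(X[...,0]<.58)&(X[...,1]>.03)&(X[...,1]<.15)&(X[...,2]>.06)
n,l,st,_=cv2.connectedComponentsWithStats(k.astype(np.uint8))
k=(l==0)
q=X[(X[...,0]>.49)&(X[...,0]<.58)&(X[...,1]>.05)&(X[...,1]<.12)&(X[...,2]>.06)&(X[...,2]<.11)]
print(len(q),rect(q[:,:2]),[np.median(q[abs(q[:,0]-x)<.006,2]) for x in(.505,.52,.54,.555)])
print(go(rk(-57-33-2,46,80),YAW+np.pi/2))
E
```

```text
[0.47796414 0.08865859 0.10969116] 0.12879895348849268 [ 0.5263095   0.15817625 -1.31600207] [-3.13955209e+00 -2.57224548e-03 -1.22433760e-01]
17361 ((524.5015869140625, 83.00213623046875), (32.232444763183594, 73.3562240600586), 83.01535034179688) [np.float64(0.08230400660993821), np.float64(0.08234790488427113), np.float64(0.0825277999928011), np.float64(0.08179272783349979)]
[array([ 4.51, 15.2 ,  2.95]), array([-0.002, -0.003, -0.006])]
```

Request:
{"fn": "drive_tool", "kwargs": {"series": [{"tx": 1.5, "ty": 5, "tz": 0, "rx": 0, "ry": 0, "rz": 0}, {"tx": 3, "ty": 10, "tz": 0, "rx": 0, "ry": 0, "rz": 0}, {"tx": 4.5, "ty": 15.2, "tz": 0, "rx": -0.002, "ry": -0.003, "rz": -0.006}, {"tx": 4.5, "ty": 15.2, "tz": 1, "rx": -0.002, "ry": -0.003, "rz": -0.006}, {"tx": 4.5, "ty": 15.2, "tz": 2, "rx": -0.002, "ry": -0.003, "rz": -0.006}, {"tx": 4.5, "ty": 15.2, "tz": 2, "rx": -0.002, "ry": -0.003, "rz": -0.006}]}}

```text
clock: 16.02
position: [0.5029, -0.0662, 0.0872]
orientation: [-0.001, 0.998, -0.057, -0.002]
contact_force: [-0.5, 0.2, -1.5]
finger_gap: 0.134
```

```bash
python3 - <<'E'
from h import *
p,d,m=snap('wrist','w6.png')
P,r=tool();s=env.read_state();print(P,s['finger_gap'],r.as_euler('xyz'))
X=cloud(d,m);c,sn=np.cos(YAW),np.sin(YAW)
rel=(X[...,:2]-O)*1000; rx=c*rel[...,0]+sn*rel[...,1]; ry=-sn*rel[...,0]+c*rel[...,1]
Z=X[...,2]*1000
k=(rx>-75)&(rx<-5)&(abs(ry-46)<30)&(Z>42)&(Z<75); q=np.c_[rx[k],ry[k]]; print('carrier in rack',cv2.minAreaRect(q.astype(np.float32)),np.percentile(Z[k],[5,50,95]))
k=(rx>-10)&(rx<100)&(abs(ry)<90)&(Z>20)&(Z<28); q=np.c_[rx[k],ry[k]]; print('roof',cv2.minAreaRect(q.astype(np.float32)),q.min(0),q.max(0))
k=(rx>-72)&(rx<-62)&(ry>75)&(ry<120)&(Z>38)&(Z<50); q=np.c_[rx[k],ry[k]]; print('post',q.mean(0) if len(q) else 0,q.min(0),q.max(0))
print(go(rk(-90,46,48),YAW+np.pi/2))
E
```

```text
[ 0.50343894 -0.06632968  0.08826936] 0.13258304986912542 [-3.14107318e+00  2.63266070e-03 -1.14700513e-01]
carrier in rack ((-42.851619720458984, 47.12148666381836), (64.30684661865234, 32.18489074707031), 0.0915035605430603) [56.65760789 58.31337234 59.85811413]
roof ((11.649283409118652, 0.7517776489257812), (23.81577491760254, 150.08335876464844), 0.0644584372639656) [ -0.28310478 -74.28329836] [23.6270489 75.7990429]
post [-67.27768143  97.33728378] [-71.13204413  84.70444316] [-64.70701911 111.4168805 ]
[array([0.31, 0.13, 4.03]), array([-0.001,  0.003,  0.001])]
```

View pics/w6.png

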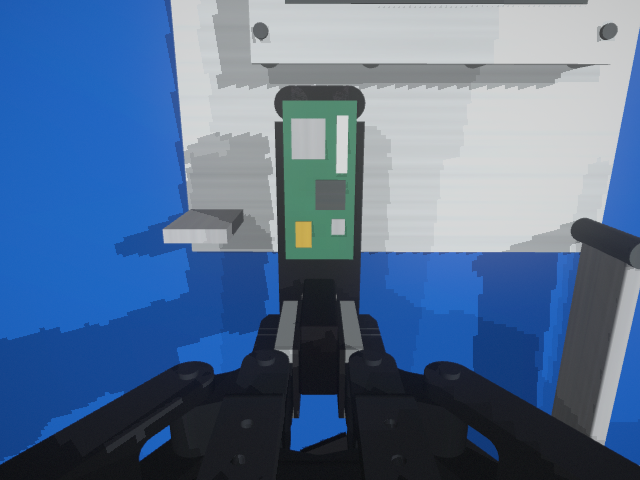

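Carrier held level and aligned with the left slot. Its rack y is 47.1 against a slot centre of about 46.8, and the nose is 10 mm from the mouth. I lower it, then insert.

Request:
{"fn": "drive_tool", "kwargs": {"series": [{"tx": 0.2, "ty": 0, "tz": 1.5, "rx": 0, "ry": 0, "rz": 0}, {"tx": 0.2, "ty": 0, "tz": 3, "rx": 0, "ry": 0, "rz": 0}, {"tx": 0.2, "ty": 0, "tz": 4, "rx": 0, "ry": 0, "rz": 0}, {"tx": 0.2, "ty": 0, "tz": 4, "rx": 0, "ry": 0, "rz": 0}, {"tx": 0.2, "ty": 0, "tz": 4, "rx": 0, "ry": 0, "rz": 0}]}}

```text
clock: 16.7
position: [0.5054, -0.0666, 0.0485]
orientation: [-0.0, 0.998, -0.057, -0.001]
contact_force: [-0.5, 1.0, -0.2]
finger_gap: 0.134
```

```bash
cat >> h.py <<'E'
def inrack(P):
    c,s=np.cos(YAW),np.sin(YAW); d=(P[:2]-O)*1000; return np.round([c*d[0]+s*d[1],-s*d[0]+c*d[1],P[2]*1000],2)
def st():
    P,r=tool(); s=env.read_state(); print('rack xyz',inrack(P),'eul',np.round(r.as_euler('xyz'),4),'F',np.round(s['contact_force'],1),'gap',round(s['finger_gap']*85.4,1),'t',round(s['clock'],1))
E
python3 -c "
from h import *
st(); print(go(rk(-90,46.7,47),YAW+np.pi/2)); print(go(rk(-55,46.7,47)))"
```

```text
rack xyz [-90.93  47.22  48.48] eul [-3.1411e+00  2.3000e-03 -1.1480e-01] F [-0.5  1.  -0.2] gap 11.5 t 16.7
[array([0.09, 0.05, 0.15]), array([-0.001,  0.002,  0.001])]
[array([3.59, 0.06, 0.14])]
```

Request:
{"fn": "drive_tool", "kwargs": {"series": [{"tx": 0.5, "ty": 0.03, "tz": 0.15, "rx": 0, "ry": 0, "rz": 0}, {"tx": 1.0, "ty": 0.03, "tz": 0.15, "rx": 0, "ry": 0, "rz": 0}, {"tx": 1.5, "ty": 0.03, "tz": 0.15, "rx": 0, "ry": 0, "rz": 0}, {"tx": 2.0, "ty": 0.03, "tz": 0.15, "rx": 0, "ry": 0, "rz": 0}, {"tx": 2.5, "ty": 0.03, "tz": 0.15, "rx": 0, "ry": 0, "rz": 0}], "squeeze": 22}}

```text
clock: 17.32
position: [0.5306, -0.0698, 0.0469]
orientation: [-0.0, 0.998, -0.057, -0.001]
contact_force: [-0.2, -1.1, -0.7]
finger_gap: 0.132
```

```bash
python3 -c "
from h import *
st(); print(go(rk(-55,46.7,47),YAW+np.pi/2))"
```

```text
rack xyz [-65.55  46.95  46.9 ] eul [-3.1411e+00  2.4000e-03 -1.1470e-01] F [-0.2 -1.1 -0.7] gap 11.2 t 17.3
[array([ 1.06,  0.03, -0.01]), array([-0.001,  0.002,  0.001])]
```

Request:
{"fn": "drive_tool", "kwargs": {"series": [{"tx": 0.6, "ty": 0.02, "tz": 0, "rx": 0, "ry": 0, "rz": 0}, {"tx": 1.2, "ty": 0.02, "tz": 0, "rx": 0, "ry": 0, "rz": 0}, {"tx": 1.8, "ty": 0.02, "tz": 0, "rx": 0, "ry": 0, "rz": 0}, {"tx": 2.4, "ty": 0.02, "tz": 0, "rx": 0, "ry": 0, "rz": 0}, {"tx": 2.8, "ty": 0.02, "tz": 0, "rx": 0, "ry": 0, "rz": 0}, {"tx": 3.3, "ty": 0.02, "tz": 0, "rx": 0, "ry": 0, "rz": 0}]}}

```text
clock: 18.08
position: [0.5636, -0.0738, 0.0468]
orientation: [-0.0, 0.998, -0.057, -0.001]
contact_force: [-1.2, -0.4, -2.0]
finger_gap: 0.131
```

Request:
{"fn": "drive_tool", "kwargs": {"series": [{"tx": 0.15, "ty": 0, "tz": 0, "rx": 0, "ry": 0, "rz": 0}, {"tx": 0.3, "ty": 0, "tz": 0, "rx": 0, "ry": 0, "rz": 0}, {"tx": 0.4, "ty": 0, "tz": 0, "rx": 0, "ry": 0, "rz": 0}]}}

```text
clock: 18.45
position: [0.5676, -0.0742, 0.0467]
orientation: [-0.0, 0.998, -0.057, -0.001]
contact_force: [0.8, 0.1, -0.8]
finger_gap: 0.133
```

Request:
{"fn": "drive_tool", "kwargs": {"series": [{"tx": 0.15, "ty": 0, "tz": 0, "rx": 0, "ry": 0, "rz": 0}, {"tx": 0.3, "ty": 0, "tz": 0, "rx": 0, "ry": 0, "rz": 0}]}}

```text
clock: 18.7
position: [0.5707, -0.0745, 0.0468]
orientation: [-0.0, 0.998, -0.057, -0.001]
contact_force: [0.8, 0.9, -1.7]
finger_gap: 0.133
```

```bash
python3 -c "
from h import *
st()"
```

```text
rack xyz [-25.24  46.85  46.79] eul [-3.141e+00  2.500e-03 -1.147e-01] F [ 0.8  0.9 -1.7] gap 11.3 t 18.7
```

Nose at about 58 and no contact yet, so I keep feeling forward in 2 mm steps.

Request:
{"fn": "drive_tool", "kwargs": {"series": [{"tx": 0.12, "ty": 0, "tz": 0, "rx": 0, "ry": 0, "rz": 0}, {"tx": 0.25, "ty": 0, "tz": 0, "rx": 0, "ry": 0, "rz": 0}]}}

```text
clock: 18.95
position: [0.5732, -0.0749, 0.0468]
orientation: [-0.0, 0.998, -0.057, -0.001]
contact_force: [0.1, 0.3, -1.2]
finger_gap: 0.129
```

Request:
{"fn": "drive_tool", "kwargs": {"series": [{"tx": 0.12, "ty": 0, "tz": 0, "rx": 0, "ry": 0, "rz": 0}, {"tx": 0.25, "ty": 0, "tz": 0, "rx": 0, "ry": 0, "rz": 0}]}}

```text
clock: 19.2
position: [0.5754, -0.0751, 0.0467]
orientation: [-0.0, 0.998, -0.057, -0.002]
contact_force: [-3.1, 0.6, 0.0]
finger_gap: 0.134
```

Request:
{"fn": "drive_tool", "kwargs": {"series": [{"tx": 0.12, "ty": 0, "tz": 0, "rx": 0, "ry": 0, "rz": 0}, {"tx": 0.2, "ty": 0, "tz": 0, "rx": 0, "ry": 0, "rz": 0}]}}

```text
clock: 19.45
position: [0.5756, -0.0751, 0.0466]
orientation: [-0.001, 0.998, -0.057, -0.004]
contact_force: [-11.8, 0.4, 4.3]
finger_gap: 0.131
```

Contact felt: 3 N rising to 12 N while the arm stayed put. I release and retreat.

Request:
{"fn": "drive_tool", "kwargs": {"series": [{"tx": 0, "ty": 0, "tz": 0, "rx": 0, "ry": 0, "rz": 0}, {"tx": 0, "ty": 0, "tz": 0, "rx": 0, "ry": 0, "rz": 0}, {"tx": 0, "ty": 0, "tz": 0, "rx": 0, "ry": 0, "rz": 0}, {"tx": 0, "ty": 0, "tz": -4, "rx": 0, "ry": 0, "rz": 0}, {"tx": 0, "ty": 0, "tz": -9, "rx": 0, "ry": 0, "rz": 0}, {"tx": -4, "ty": -4, "tz": -14, "rx": 0, "ry": 0, "rz": 0}, {"tx": -8, "ty": -8, "tz": -19, "rx": 0, "ry": 0, "rz": 0}, {"tx": -8, "ty": -12, "tz": -19, "rx": 0, "ry": 0, "rz": 0}, {"tx": -8, "ty": -16, "tz": -19, "rx": 0, "ry": 0, "rz": 0}, {"tx": -8, "ty": -16, "tz": -19, "rx": 0, "ry": 0, "rz": 0}], "claw": 8.5}}

```text
clock: 20.7
position: [0.516, 0.0951, 0.2378]
orientation: [-0.001, 0.998, -0.055, -0.004]
contact_force: [0.1, -0.3, 0.7]
finger_gap: 0.995
```

```bash
python3 - <<'E'
from h import *
p,d,m=snap('wrist','w7.png'); st()
for o in carriers(d,m,p,(.4,.62),(-.1,.36)): print(o)
E
```

```text
rack xyz [-98.96 207.59 237.41] eul [-3.1411  0.0082 -0.1123] F [-0.4 -0.9 -0.3] gap 85.2 t 20.8
{'n': 5917, 'lo': ((588.009521484375, -73.37632751464844), (79.97174072265625, 53.570247650146484), 15.33813762664795), 'col': array([86., 91., 90.]), 'hi': ((575.4340209960938, -74.40491485595703), (13.511706352233887, 23.747121810913086), 83.33899688720703), 'zmax': np.float64(0.06035648439989844)}
{'n': 780, 'lo': ((531.0774536132812, -29.12150764465332), (48.87230682373047, 26.044170379638672), 61.500389099121094), 'col': array([178., 180., 184.]), 'hi': ((534.310302734375, -18.390941619873047), (26.616025924682617, 5.44649600982666), 83.56365966796875), 'zmax': np.float64(0.048429879613735835)}
{'n': 5163, 'lo': ((513.716796875, 277.99920654296875), (33.64014434814453, 100.2777328491211), 76.65937042236328), 'col': array([38., 45., 62.]), 'hi': ((481.753662109375, 284.860107421875), (13.35130500793457, 24.893404006958008), 75.20637512207031), 'zmax': np.float64(0.0555302363132304)}
```

View pics/w7.png

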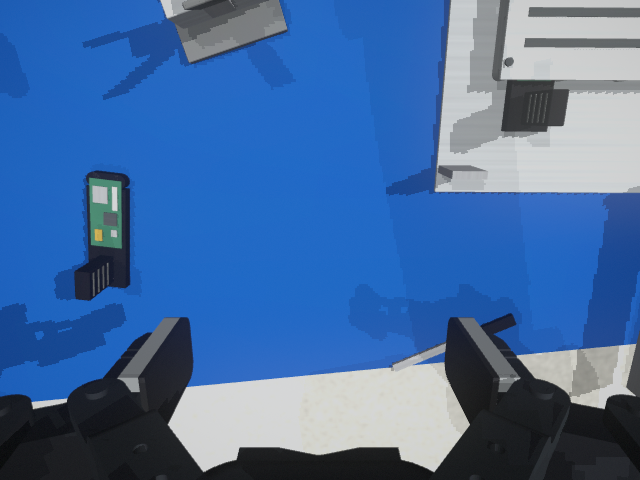

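```bash
python3 -c "
from h import *
print(go([.4818,.2853,.11],-.232+np.pi/2))"
```

```text
[array([ -5.44, -18.65,  12.79]), array([0.   , 0.008, 0.12 ])]
```

Request:
{"fn": "drive_tool", "kwargs": {"series": [{"tx": -3, "ty": -6, "tz": 0, "rx": 0, "ry": 0.008, "rz": 0.12}, {"tx": -5.4, "ty": -12, "tz": 3, "rx": 0, "ry": 0.008, "rz": 0.12}, {"tx": -5.4, "ty": -18.6, "tz": 7, "rx": 0, "ry": 0.008, "rz": 0.12}, {"tx": -5.4, "ty": -18.6, "tz": 11, "rx": 0, "ry": 0.008, "rz": 0.12}, {"tx": -5.4, "ty": -18.6, "tz": 12.8, "rx": 0, "ry": 0.008, "rz": 0.12}, {"tx": -5.4, "ty": -18.6, "tz": 12.8, "rx": 0, "ry": 0.008, "rz": 0.12}]}}

```text
clock: 21.5
position: [0.482, 0.283, 0.1087]
orientation: [0.001, 0.993, -0.117, -0.001]
contact_force: [-0.1, -0.6, 0.2]
finger_gap: 0.991
```

```bash
python3 - <<'E'
from h import *
p,d,m=snap('wrist'); st()
for o in carriers(d,m,p,(.4,.6),(.2,.36)): print(o)
print(go([.4818,.2853,.041],-.232+np.pi/2))
E
```

```text
rack xyz [-153.82  392.15  110.82] eul [ 3.1413e+00 -4.0000e-04 -2.3410e-01] F [-0.7 -0.4  0.3] gap 85.1 t 21.6
{'n': 11829, 'lo': ((513.8165283203125, 277.8224182128906), (32.057342529296875, 100.04476928710938), 76.63389587402344), 'col': array([60., 76., 94.]), 'hi': ((482.0838928222656, 285.24700927734375), (12.775751113891602, 24.551496505737305), 76.06854248046875), 'zmax': np.float64(0.05521056533012644)}
[array([-0.16, -0.17,  6.98]), array([ 0.   , -0.   , -0.002])]
```

Request:
{"fn": "drive_tool", "kwargs": {"series": [{"tx": -0.1, "ty": -0.1, "tz": 3, "rx": 0, "ry": 0, "rz": 0}, {"tx": -0.1, "ty": -0.1, "tz": 5.5, "rx": 0, "ry": 0, "rz": 0}, {"tx": -0.1, "ty": -0.1, "tz": 7, "rx": 0, "ry": 0, "rz": 0}, {"tx": -0.1, "ty": -0.1, "tz": 7, "rx": 0, "ry": 0, "rz": 0}, {"tx": -0.1, "ty": -0.1, "tz": 7, "rx": 0, "ry": 0, "rz": 0}]}}

```text
clock: 22.18
position: [0.4832, 0.2846, 0.0427]
orientation: [-0.001, 0.993, -0.117, 0.001]
contact_force: [-0.4, 0.3, 1.0]
finger_gap: 0.995
```

Request:
{"fn": "drive_tool", "kwargs": {"series": [{"tx": 0, "ty": 0, "tz": 0, "rx": 0, "ry": 0, "rz": 0}, {"tx": 0, "ty": 0, "tz": 0, "rx": 0, "ry": 0, "rz": 0}, {"tx": 0, "ty": 0, "tz": 0, "rx": 0, "ry": 0, "rz": 0}, {"tx": 0, "ty": 0, "tz": 0, "rx": 0, "ry": 0, "rz": 0}, {"tx": 0, "ty": 0, "tz": 0, "rx": 0, "ry": 0, "rz": 0}, {"tx": 0, "ty": 0, "tz": -3, "rx": 0, "ry": 0, "rz": 0}, {"tx": 0, "ty": 0, "tz": -6, "rx": 0, "ry": 0, "rz": 0}, {"tx": 0, "ty": 0, "tz": -8, "rx": 0, "ry": 0, "rz": 0}, {"tx": 0, "ty": 0, "tz": -8, "rx": 0, "ry": 0, "rz": 0}], "claw": 0, "squeeze": 30}}

```text
clock: 23.3
position: [0.4838, 0.285, 0.1244]
orientation: [-0.001, 0.993, -0.117, 0.003]
contact_force: [-0.1, -0.1, -1.0]
finger_gap: 0.13
```

```bash
python3 - <<'E'
from h import *
st(); print(tool()[0],go(rk(-93,0.75,118),YAW+np.pi/2))
E
```

```text
rack xyz [-153.15  393.9   124.42] eul [-3.1381 -0.005  -0.2345] F [-0.1 -0.1 -1. ] gap 11.1 t 23.3
[0.48376548 0.2849786  0.12441799] [array([10.62, 38.33,  0.56]), array([-0.003, -0.005, -0.119])]
```

Request:
{"fn": "drive_tool", "kwargs": {"series": [{"tx": 1.5, "ty": 5, "tz": 0, "rx": 0, "ry": 0, "rz": -0.02}, {"tx": 3, "ty": 10, "tz": 0, "rx": 0, "ry": 0, "rz": -0.04}, {"tx": 4.5, "ty": 16, "tz": 0, "rx": 0, "ry": 0, "rz": -0.06}, {"tx": 6, "ty": 22, "tz": 0, "rx": 0, "ry": 0, "rz": -0.08}, {"tx": 7.7, "ty": 28, "tz": 0, "rx": 0, "ry": 0, "rz": -0.1}, {"tx": 9.3, "ty": 34, "tz": 0, "rx": -0.003, "ry": -0.005, "rz": -0.119}, {"tx": 10.6, "ty": 38.3, "tz": 0.6, "rx": -0.003, "ry": -0.005, "rz": -0.119}, {"tx": 10.6, "ty": 38.3, "tz": 2, "rx": -0.003, "ry": -0.005, "rz": -0.119}, {"tx": 10.6, "ty": 38.3, "tz": 3, "rx": -0.003, "ry": -0.005, "rz": -0.119}, {"tx": 10.6, "ty": 38.3, "tz": 3, "rx": -0.003, "ry": -0.005, "rz": -0.119}]}}

```text
clock: 24.55
position: [0.4971, -0.1106, 0.0915]
orientation: [-0.001, 0.998, -0.057, -0.002]
contact_force: [-0.6, 0.3, -1.1]
finger_gap: 0.134
```

```bash
cat >> h.py <<'E'
def slotview(yc,f):
    p,d,m=snap('wrist',f); st(); T=inrack(tool()[0])
    X=cloud(d,m);c,sn=np.cos(YAW),np.sin(YAW)
    rel=(X[...,:2]-O)*1000; rx=c*rel[...,0]+sn*rel[...,1]; ry=-sn*rel[...,0]+c*rel[...,1]; Z=X[...,2]*1000
    zc=T[2]-42+10
    k=(rx>T[0]+20)&(rx<T[0]+95)&(abs(ry-yc)<28)&(abs(Z-zc)<8); q=np.c_[rx[k],ry[k]]; print('carrier',cv2.minAreaRect(q.astype(np.float32)),'z',np.percentile(Z[k],[5,50,95]),zc)
    k=(rx>-10)&(rx<100)&(abs(ry)<90)&(Z>20)&(Z<28); q=np.c_[rx[k],ry[k]]; print('roof',cv2.minAreaRect(q.astype(np.float32)),q.min(0),q.max(0))
E
python3 - <<'E'
from h import *
slotview(0.7,'w8.png'); print(go(rk(-91,.7,48),YAW+np.pi/2))
E
```

```text
rack xyz [-93.55   2.47  92.64] eul [-3.1408e+00  1.5000e-03 -1.1360e-01] F [ 0.   0.6 -1.1] gap 11.6 t 24.6
carrier ((-43.17240524291992, 2.859434127807617), (60.73508071899414, 32.20661163330078), 0.049115099012851715) z [59.06803214 60.71347888 62.25221549] 60.64
roof ((7.063190460205078, 0.9809341430664062), (33.69684982299805, 149.8306121826172), 0.17140395939350128) [ -9.90541938 -73.92809985] [24.1263442  75.87700982]
[array([0.26, 0.18, 4.46]), array([-0.001,  0.002,  0.002])]
```

View pics/w8.png

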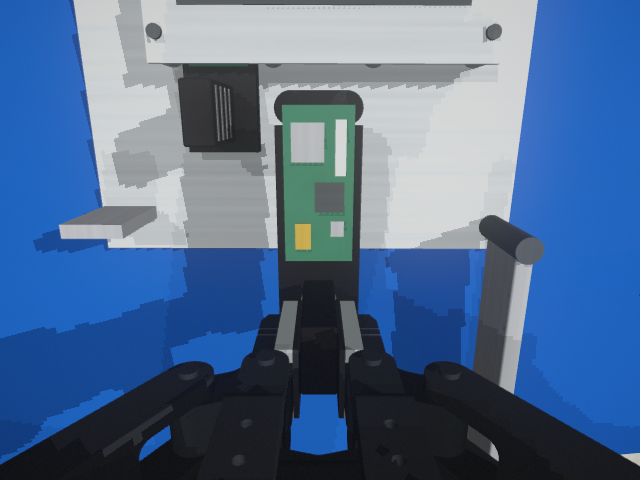

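Request:
{"fn": "drive_tool", "kwargs": {"series": [{"tx": 0.2, "ty": 0.19, "tz": 2, "rx": 0, "ry": 0, "rz": 0}, {"tx": 0.2, "ty": 0.19, "tz": 3.5, "rx": 0, "ry": 0, "rz": 0}, {"tx": 0.2, "ty": 0.19, "tz": 4.5, "rx": 0, "ry": 0, "rz": 0}, {"tx": 0.2, "ty": 0.19, "tz": 4.5, "rx": 0, "ry": 0, "rz": 0}, {"tx": 0.2, "ty": 0.19, "tz": 4.5, "rx": 0, "ry": 0, "rz": 0}]}}

```text
clock: 25.22
position: [0.4993, -0.1127, 0.0474]
orientation: [-0.001, 0.998, -0.057, -0.001]
contact_force: [0.3, 0.6, -0.1]
finger_gap: 0.135
```

```bash
python3 -c "
from h import *
st(); print(go(rk(-66,.6,47.8),YAW+np.pi/2))"
```

```text
rack xyz [-91.66   0.69  47.37] eul [-3.1407e+00  1.7000e-03 -1.1360e-01] F [ 0.3  0.6 -0.1] gap 11.5 t 25.2
[array([ 2.57,  0.02, -0.05]), array([-0.001,  0.002,  0.002])]
```

Request:
{"fn": "drive_tool", "kwargs": {"series": [{"tx": 0.5, "ty": 0, "tz": 0, "rx": 0, "ry": 0, "rz": 0}, {"tx": 1.0, "ty": 0, "tz": 0, "rx": 0, "ry": 0, "rz": 0}, {"tx": 1.5, "ty": 0, "tz": 0, "rx": 0, "ry": 0, "rz": 0}, {"tx": 2.0, "ty": 0.01, "tz": 0, "rx": 0, "ry": 0, "rz": 0}, {"tx": 2.6, "ty": 0.01, "tz": 0, "rx": 0, "ry": 0, "rz": 0}], "squeeze": 22}}

```text
clock: 25.85
position: [0.5255, -0.1158, 0.0474]
orientation: [-0.001, 0.998, -0.057, -0.001]
contact_force: [-1.5, 0.3, 2.5]
finger_gap: 0.137
```

```bash
python3 -c "
from h import *
st()"
```

```text
rack xyz [-65.3    0.64  47.38] eul [-3.1407e+00  1.8000e-03 -1.1360e-01] F [-1.5  0.3  2.5] gap 11.7 t 25.9
```

Request:
{"fn": "drive_tool", "kwargs": {"series": [{"tx": 0.6, "ty": 0, "tz": -0.03, "rx": 0, "ry": 0, "rz": 0}, {"tx": 1.2, "ty": 0, "tz": -0.03, "rx": 0, "ry": 0, "rz": 0}, {"tx": 1.8, "ty": 0, "tz": -0.03, "rx": 0, "ry": 0, "rz": 0}, {"tx": 2.4, "ty": 0, "tz": -0.03, "rx": 0, "ry": 0, "rz": 0}, {"tx": 3.0, "ty": 0, "tz": -0.03, "rx": 0, "ry": 0, "rz": 0}, {"tx": 3.6, "ty": 0, "tz": -0.03, "rx": 0, "ry": 0, "rz": 0}, {"tx": 3.8, "ty": 0, "tz": -0.03, "rx": 0, "ry": 0, "rz": 0}]}}

```text
clock: 26.72
position: [0.5636, -0.1201, 0.0476]
orientation: [-0.001, 0.998, -0.057, -0.001]
contact_force: [-0.0, -1.1, -0.7]
finger_gap: 0.133
```

Request:
{"fn": "drive_tool", "kwargs": {"series": [{"tx": 0.12, "ty": 0, "tz": 0, "rx": 0, "ry": 0, "rz": 0}, {"tx": 0.25, "ty": 0, "tz": 0, "rx": 0, "ry": 0, "rz": 0}, {"tx": 0.38, "ty": 0, "tz": 0, "rx": 0, "ry": 0, "rz": 0}]}}

```text
clock: 27.1
position: [0.5674, -0.1206, 0.0476]
orientation: [-0.001, 0.998, -0.057, -0.001]
contact_force: [-0.0, -0.2, -1.8]
finger_gap: 0.127
```

```bash
python3 -c "
from h import *
st()"
```

```text
rack xyz [-23.13   0.75  47.56] eul [-3.1407e+00  1.8000e-03 -1.1360e-01] F [-0.  -0.2 -1.8] gap 10.8 t 27.1
```

Request:
{"fn": "drive_tool", "kwargs": {"series": [{"tx": 0.12, "ty": 0, "tz": 0, "rx": 0, "ry": 0, "rz": 0}, {"tx": 0.25, "ty": 0, "tz": 0, "rx": 0, "ry": 0, "rz": 0}]}}

```text
clock: 27.35
position: [0.57, -0.1209, 0.0476]
orientation: [-0.001, 0.998, -0.057, -0.001]
contact_force: [-0.2, 0.2, -1.7]
finger_gap: 0.127
```

Request:
{"fn": "drive_tool", "kwargs": {"series": [{"tx": 0.1, "ty": 0, "tz": 0, "rx": 0, "ry": 0, "rz": 0}, {"tx": 0.2, "ty": 0, "tz": 0, "rx": 0, "ry": 0, "rz": 0}]}}

```text
clock: 27.6
position: [0.5715, -0.121, 0.0475]
orientation: [-0.001, 0.998, -0.057, -0.002]
contact_force: [-5.2, 0.5, 1.5]
finger_gap: 0.13
```

Request:
{"fn": "drive_tool", "kwargs": {"series": [{"tx": 0.1, "ty": 0, "tz": 0, "rx": 0, "ry": 0, "rz": 0}, {"tx": 0.15, "ty": 0, "tz": 0, "rx": 0, "ry": 0, "rz": 0}]}}

```text
clock: 27.85
position: [0.5716, -0.121, 0.0475]
orientation: [-0.001, 0.998, -0.057, -0.003]
contact_force: [-8.4, 1.6, 3.2]
finger_gap: 0.132
```

Contact at the expected depth (5 to 8 N). I release with a limited opening, because the neighbouring tab is close, then retreat and look.

Request:
{"fn": "drive_tool", "kwargs": {"series": [{"tx": 0, "ty": 0, "tz": 0, "rx": 0, "ry": 0, "rz": 0}, {"tx": 0, "ty": 0, "tz": 0, "rx": 0, "ry": 0, "rz": 0}, {"tx": 0, "ty": 0, "tz": 0, "rx": 0, "ry": 0, "rz": 0}, {"tx": 0, "ty": 0, "tz": -4, "rx": 0, "ry": 0, "rz": 0}, {"tx": 0, "ty": 0, "tz": -9, "rx": 0, "ry": 0, "rz": 0}, {"tx": -4, "ty": 0, "tz": -14, "rx": 0, "ry": 0, "rz": 0}, {"tx": -9, "ty": 0, "tz": -17, "rx": 0, "ry": 0, "rz": 0}, {"tx": -13, "ty": 0, "tz": -17, "rx": 0, "ry": 0, "rz": 0}, {"tx": -13, "ty": 0, "tz": -17, "rx": 0, "ry": 0, "rz": 0}], "claw": 3.0}}

```text
clock: 28.98
position: [0.4425, -0.1065, 0.2197]
orientation: [-0.0, 0.998, -0.057, -0.002]
contact_force: [0.2, -0.4, -0.5]
finger_gap: 0.349
```

```bash
python3 - <<'E'
from h import *
p,d,m=snap('wrist','w9.png'); st()
X=cloud(d,m); c,sn=np.cos(YAW),np.sin(YAW)
rel=(X[...,:2]-O)*1000; rx=c*rel[...,0]+sn*rel[...,1]; ry=-sn*rel[...,0]+c*rel[...,1]; Z=X[...,2]*1000
for yc in(46,0):
    k=(rx>-60)&(rx<20)&(abs(ry-yc)<20)&(Z>46)&(Z<65); print(cv2.minAreaRect(np.c_[rx[k],ry[k]].astype(np.float32)))
k=(rx<-80)&(rx>-290)&(abs(ry+86)<60)&(Z>42)&(Z<50); print('gate',cv2.minAreaRect(np.c_[rx[k],ry[k]].astype(np.float32)))
for o in env.tip_of('wrist','carrier_a')[:4]: print(np.round(o['uv']),round(o['p'],2),np.round(world(o['uv'],m,z=0.01),3))
E
```

```text
rack xyz [-147.86    0.26  219.13] eul [-3.141   0.0043 -0.114 ] F [ 0.8 -0.1 -0.9] gap 30.1 t 29.0
((-21.10359001159668, 46.97653579711914), (23.900848388671875, 12.67101764678955), 0.4718130826950073)
((-21.01580810546875, 1.2806320190429688), (23.708215713500977, 12.550871849060059), 0.4995306134223938)
gate ((-170.84222412109375, -85.11386108398438), (180.79721069335938, 8.741781234741211), 0.24419574439525604)
[612. 140.] 0.85 [ 0.472 -0.334  0.01 ]
```

View pics/w9.png

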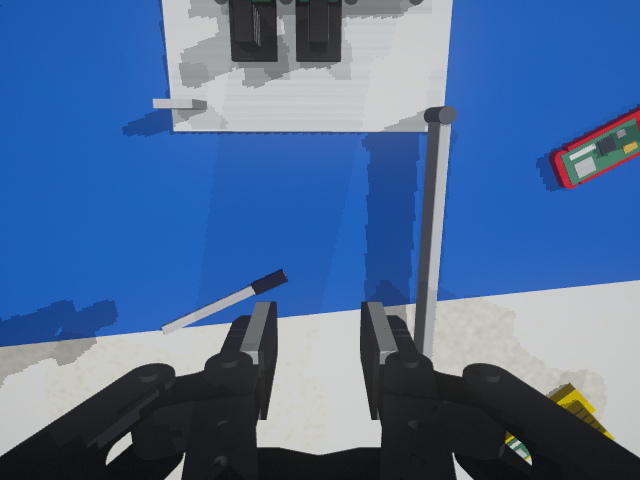

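```bash
python3 -c "
from h import *
print(go(rk(-195,-125,100),YAW+np.pi/2),go(rk(-195,-125,34),YAW+np.pi/2))"
```

```text
[array([-4.72, 12.52, 11.87]), array([-0.001,  0.005,  0.002])] [array([-4.69, 12.53, 18.47]), array([-0.001,  0.005,  0.002])]
```

Request:
{"fn": "drive_tool", "kwargs": {"series": [{"tx": -2.5, "ty": 6, "tz": 2, "rx": 0, "ry": 0.005, "rz": 0}, {"tx": -4.7, "ty": 12.5, "tz": 5, "rx": 0, "ry": 0.005, "rz": 0}, {"tx": -4.7, "ty": 12.5, "tz": 10, "rx": 0, "ry": 0.005, "rz": 0}, {"tx": -4.7, "ty": 12.5, "tz": 14, "rx": 0, "ry": 0.005, "rz": 0}, {"tx": -4.7, "ty": 12.5, "tz": 17, "rx": 0, "ry": 0.005, "rz": 0}, {"tx": -4.7, "ty": 12.5, "tz": 18.5, "rx": 0, "ry": 0.005, "rz": 0}, {"tx": -4.7, "ty": 12.5, "tz": 18.5, "rx": 0, "ry": 0.005, "rz": 0}], "claw": 0}}

```text
clock: 29.95
position: [0.382, -0.225, 0.0327]
orientation: [-0.001, 0.998, -0.057, -0.001]
contact_force: [-0.1, -1.0, 0.1]
finger_gap: -0.002
```

```bash
python3 -c "
from h import *
st()
for a in np.r_[1.55:0.05:-.2,0.1]: print(round(a,2),go(gp(a,120,-20,34),YAW+np.pi/2)[0])"
```

```text
rack xyz [-195.25 -124.4    32.68] eul [-3.1394e+00  2.7000e-03 -1.1350e-01] F [-0.1 -1.   0.1] gap -0.2 t 29.9
1.55 [-0.01 -2.09 -0.13]
1.35 [-0.11 -4.52 -0.12]
1.15 [ 0.27 -6.92 -0.12]
0.95 [ 1.12 -9.19 -0.12]
0.75 [  2.41 -11.25  -0.11]
0.55 [  4.08 -13.02  -0.11]
0.35 [  6.07 -14.41  -0.12]
0.15 [  8.29 -15.39  -0.12]
0.1 [  8.88 -15.56  -0.12]
```

Request:
{"fn": "drive_tool", "kwargs": {"series": [{"tx": 0, "ty": -2.1, "tz": -0.1, "rx": 0, "ry": 0, "rz": 0}, {"tx": -0.1, "ty": -4.5, "tz": -0.1, "rx": 0, "ry": 0, "rz": 0}, {"tx": 0.3, "ty": -6.9, "tz": -0.1, "rx": 0, "ry": 0, "rz": 0}, {"tx": 1.1, "ty": -9.2, "tz": -0.1, "rx": 0, "ry": 0, "rz": 0}, {"tx": 2.4, "ty": -11.2, "tz": -0.1, "rx": 0, "ry": 0, "rz": 0}, {"tx": 4.1, "ty": -13.0, "tz": -0.1, "rx": 0, "ry": 0, "rz": 0}, {"tx": 5.1, "ty": -13.7, "tz": -0.1, "rx": 0, "ry": 0, "rz": 0}, {"tx": 6.1, "ty": -14.4, "tz": -0.1, "rx": 0, "ry": 0, "rz": 0}, {"tx": 7.2, "ty": -14.9, "tz": -0.1, "rx": 0, "ry": 0, "rz": 0}, {"tx": 8.3, "ty": -15.4, "tz": -0.1, "rx": 0, "ry": 0, "rz": 0}]}}

```text
clock: 31.2
position: [0.4825, -0.0815, 0.0338]
orientation: [-0.001, 0.998, -0.057, -0.001]
contact_force: [-0.1, -1.2, -0.5]
finger_gap: -0.002
```

```bash
python3 -c "
from h import *
st()
for h in(-20,-17,-14): print(h,go(gp(0,120,h,34),YAW+np.pi/2)[0])"
```

```text
rack xyz [-111.99   29.73   33.82] eul [-3.1396e+00  2.8000e-03 -1.1400e-01] F [-0.1 -1.2 -0.5] gap -0.2 t 31.2
-20 [ 1.7  -0.42 -0.02]
-17 [ 2.   -0.42 -0.02]
-14 [ 2.3  -0.42 -0.02]
```

Request:
{"fn": "drive_tool", "kwargs": {"series": [{"tx": 0.8, "ty": -0.3, "tz": 0, "rx": 0, "ry": 0, "rz": 0}, {"tx": 1.4, "ty": -0.4, "tz": 0, "rx": 0, "ry": 0, "rz": 0}, {"tx": 1.7, "ty": -0.4, "tz": 0, "rx": 0, "ry": 0, "rz": 0}, {"tx": 2.0, "ty": -0.4, "tz": 0, "rx": 0, "ry": 0, "rz": 0}]}}

```text
clock: 31.7
position: [0.5028, -0.0799, 0.0337]
orientation: [-0.001, 0.998, -0.057, -0.001]
contact_force: [0.1, 0.6, 0.4]
finger_gap: -0.002
```

Request:
{"fn": "drive_tool", "kwargs": {"series": [{"tx": 0.15, "ty": 0, "tz": 0, "rx": 0, "ry": 0, "rz": 0}, {"tx": 0.3, "ty": 0, "tz": 0, "rx": 0, "ry": 0, "rz": 0}]}}

```text
clock: 31.95
position: [0.5047, -0.0801, 0.0336]
orientation: [-0.001, 0.998, -0.057, -0.003]
contact_force: [-9.9, 0.9, 5.4]
finger_gap: 0.002
```

Request:
{"fn": "drive_tool", "kwargs": {"series": [{"tx": 0.15, "ty": 0, "tz": 0, "rx": 0, "ry": 0, "rz": 0}, {"tx": 0.25, "ty": 0, "tz": 0, "rx": 0, "ry": 0, "rz": 0}]}}

```text
clock: 32.2
position: [0.5048, -0.0801, 0.0337]
orientation: [-0.001, 0.998, -0.057, -0.006]
contact_force: [-15.6, 3.3, 9.3]
finger_gap: -0.008
```

Gate shut firmly against the post. I back off and move to the clip.

Request:
{"fn": "drive_tool", "kwargs": {"series": [{"tx": -1, "ty": 0, "tz": 0, "rx": 0, "ry": 0, "rz": 0}, {"tx": -3, "ty": 0, "tz": 0, "rx": 0, "ry": 0, "rz": 0}, {"tx": -3, "ty": 0, "tz": -6, "rx": 0, "ry": 0, "rz": 0}, {"tx": -3, "ty": 0, "tz": -12, "rx": 0, "ry": 0, "rz": 0}, {"tx": -3, "ty": -5, "tz": -18, "rx": 0, "ry": 0, "rz": -0.1}, {"tx": -3, "ty": -8, "tz": -20, "rx": 0, "ry": 0, "rz": -0.28}, {"tx": -3, "ty": -8, "tz": -20, "rx": 0, "ry": 0, "rz": -0.46}, {"tx": -3, "ty": -8, "tz": -20, "rx": 0, "ry": 0, "rz": -0.64}, {"tx": -3, "ty": -8, "tz": -20, "rx": 0, "ry": 0, "rz": -0.82}, {"tx": -3, "ty": -8, "tz": -20, "rx": 0, "ry": 0, "rz": -1.0}], "claw": 8.5}}

```text
clock: 33.45
position: [0.4864, 0.0021, 0.2343]
orientation: [-0.004, 0.902, 0.431, -0.004]
contact_force: [0.6, -0.4, 0.1]
finger_gap: 0.993
```

```bash
python3 - <<'E'
from h import *
st(); print(env.read_state()['joints'])
print(go([.6745,.149,.20],.195))
E
```

```text
rack xyz [-117.78  113.2   234.27] eul [-3.1307  0.0042  0.8918] F [ 0.6 -0.4  0.1] gap 84.8 t 33.5
[-0.06761858 -0.20713774  1.5370889   0.00293596  1.82296926  0.6121432 ]
[array([23.26,  5.44,  3.27]), array([-0.012, -0.001, -0.874])]
```

Request:
{"fn": "drive_tool", "kwargs": {"series": [{"tx": 5, "ty": 1.2, "tz": 0, "rx": 0, "ry": 0, "rz": -0.18}, {"tx": 10, "ty": 2.4, "tz": 0, "rx": 0, "ry": 0, "rz": -0.36}, {"tx": 15, "ty": 3.5, "tz": 1, "rx": 0, "ry": 0, "rz": -0.54}, {"tx": 20, "ty": 4.7, "tz": 2, "rx": 0, "ry": 0, "rz": -0.72}, {"tx": 23.3, "ty": 5.4, "tz": 3.3, "rx": -0.012, "ry": 0, "rz": -0.874}, {"tx": 23.3, "ty": 5.4, "tz": 3.3, "rx": -0.012, "ry": 0, "rz": -0.874}, {"tx": 23.3, "ty": 5.4, "tz": 3.3, "rx": -0.012, "ry": 0, "rz": -0.874}]}}

```text
clock: 34.33
position: [0.6741, 0.1491, 0.2001]
orientation: [-0.0, 0.636, 0.772, 0.0]
contact_force: [-1.8, -0.1, -0.2]
finger_gap: 0.999
```

```bash
python3 - <<'E'
from h import *
p,d,m=snap('wrist'); st()
V=cloud(d,m).reshape(-1,3)
P=V[(V[:,0]>.62)&(V[:,0]<.74)&(V[:,1]>.10)&(V[:,1]<.2)&(V[:,2]>.075)&(V[:,2]<.12)]
print(len(P),rect(P[:,:2]) if len(P) else 0)
print(go([.6745,.149,.084],.195))
p,d,m=snap('top'); X=cloud(d,m).reshape(-1,3)
V=np.array([inrack(x) for x in X[(X[:,0]>.45)&(X[:,0]<.75)&(X[:,1]>-.3)&(X[:,1]<.1)]])
k=(V[:,0]<-50)&(V[:,0]>-130)&(V[:,2]>36)&(V[:,2]<55)&(abs(V[:,1])<80);print('gate',k.sum(),np.polyfit(V[k,1],V[k,0],1))
for n in ['tin','tweezers','battery','jar','flask','tape']: print(n,[np.round(world(o['uv'],m,d),3) for o in env.tip_of('top',n)[:1]])
E
```

```text
rack xyz [ 51.68 280.69 200.88] eul [ 3.1401e+00 -5.0000e-04  1.7635e+00] F [-0.4  0.8  1. ] gap 84.8 t 34.4
1495 ((674.5913696289062, 149.3083953857422), (43.45542907714844, 20.400100708007812), 11.055023193359375)
[array([ 0.  ,  0.02, 11.69]), array([ 0.002, -0.   , -0.002])]
gate 198 [-5.73879743e-04 -7.41436550e+01]
tin [array([0.763, 0.01 , 0.   ])]
tweezers [array([ 0.369, -0.017,  0.005])]
battery [array([0.642, 0.159, 0.36 ])]
jar [array([ 0.659, -0.313,  0.059])]
flask [array([0.668, 0.343, 0.061])]
tape [array([ 0.653, -0.319,  0.06 ])]
```

Gate is shut (slope about 0.0006 rad) and the clip still stands on the plate. I descend and pinch it.

Request:
{"fn": "drive_tool", "kwargs": {"series": [{"tx": 0, "ty": 0, "tz": 5, "rx": 0, "ry": 0, "rz": 0}, {"tx": 0, "ty": 0, "tz": 9, "rx": 0, "ry": 0, "rz": 0}, {"tx": 0, "ty": 0, "tz": 11, "rx": 0, "ry": 0, "rz": 0}, {"tx": 0, "ty": 0, "tz": 11.6, "rx": 0, "ry": 0, "rz": 0}, {"tx": 0, "ty": 0, "tz": 11.6, "rx": 0, "ry": 0, "rz": 0}]}}

```text
clock: 35.35
position: [0.675, 0.1494, 0.0858]
orientation: [0.001, 0.635, 0.772, 0.001]
contact_force: [1.2, 0.1, 0.0]
finger_gap: 0.993
```

Request:
{"fn": "drive_tool", "kwargs": {"series": [{"tx": 0, "ty": 0, "tz": 0, "rx": 0, "ry": 0, "rz": 0}, {"tx": 0, "ty": 0, "tz": 0, "rx": 0, "ry": 0, "rz": 0}, {"tx": 0, "ty": 0, "tz": 0, "rx": 0, "ry": 0, "rz": 0}, {"tx": 0, "ty": 0, "tz": 0, "rx": 0, "ry": 0, "rz": 0}, {"tx": 0, "ty": 0, "tz": 0, "rx": 0, "ry": 0, "rz": 0}, {"tx": 0, "ty": 0, "tz": 0, "rx": 0, "ry": 0, "rz": 0}], "claw": 1.0, "squeeze": 30}}

```text
clock: 36.1
position: [0.6752, 0.1494, 0.0863]
orientation: [0.001, 0.635, 0.772, 0.002]
contact_force: [-1.2, -0.3, 2.6]
finger_gap: 0.261
```

Request:
{"fn": "drive_tool", "kwargs": {"series": [{"tx": 0, "ty": 0, "tz": -4, "rx": 0, "ry": 0, "rz": 0}, {"tx": 0, "ty": 0, "tz": -8, "rx": 0, "ry": 0, "rz": 0}, {"tx": 0, "ty": 0, "tz": -10, "rx": 0, "ry": 0, "rz": 0}, {"tx": 0, "ty": 0, "tz": -10, "rx": 0, "ry": 0, "rz": 0}]}}

```text
clock: 36.6
position: [0.6755, 0.1494, 0.1878]
orientation: [0.002, 0.635, 0.772, 0.003]
contact_force: [0.3, 0.1, -0.5]
finger_gap: 0.266
```

```bash
python3 - <<'E'
from h import *
st(); print(tool()[0],go(rk(-72,97.5,180),YAW))
E
```

```text
rack xyz [ 52.99 281.39 187.77] eul [ 3.1350e+00 -6.0000e-04  1.7649e+00] F [ 0.3  0.1 -0.5] gap 22.7 t 36.6
[0.6755012  0.14936795 0.1877739 ] [array([-13.7 , -17.52,   0.65]), array([ 0.006, -0.002,  0.31 ])]
```

Request:
{"fn": "drive_tool", "kwargs": {"series": [{"tx": -4.5, "ty": -5.8, "tz": 0, "rx": 0, "ry": 0, "rz": 0.1}, {"tx": -9, "ty": -11.7, "tz": 0, "rx": 0, "ry": 0, "rz": 0.2}, {"tx": -13.7, "ty": -17.5, "tz": 0.5, "rx": 0.006, "ry": -0.002, "rz": 0.31}, {"tx": -13.7, "ty": -17.5, "tz": 2, "rx": 0.006, "ry": -0.002, "rz": 0.31}, {"tx": -13.7, "ty": -17.5, "tz": 3.5, "rx": 0.006, "ry": -0.002, "rz": 0.31}, {"tx": -13.7, "ty": -17.5, "tz": 3.5, "rx": 0.006, "ry": -0.002, "rz": 0.31}, {"tx": -13.7, "ty": -17.5, "tz": 3.5, "rx": 0.006, "ry": -0.002, "rz": 0.31}]}}

```text
clock: 37.48
position: [0.5309, -0.0178, 0.1511]
orientation: [-0.0, 0.746, 0.665, -0.0]
contact_force: [-0.3, 0.3, -1.2]
finger_gap: 0.264
```

```bash
python3 - <<'E'
from h import *
st(); print(go(rk(-72,97.3,86),YAW)); p,d,m=snap('wrist','w10.png')
V=np.array([inrack(x) for x in cloud(d,m).reshape(-1,3)[::1] if abs(x[0]-.53)<.06 and abs(x[1]+.02)<.06])
k=(V[:,2]>40)&(V[:,2]<50)&(V[:,0]<-55)&(V[:,0]>-95); print(k.sum(), V[k].min(0) if k.any() else 0,V[k].max(0) if k.any() else 0)
E
```

```text
rack xyz [-71.29  98.58 151.07] eul [-3.1413  0.      1.4563] F [-0.3  0.3 -1.2] gap 22.6 t 37.5
[array([-0.13, -0.07,  6.51]), array([-0.   ,  0.   ,  0.001])]
1433 [-78.97  35.31  40.07] [-65.05 111.57  48.19]
```

View pics/w10.png

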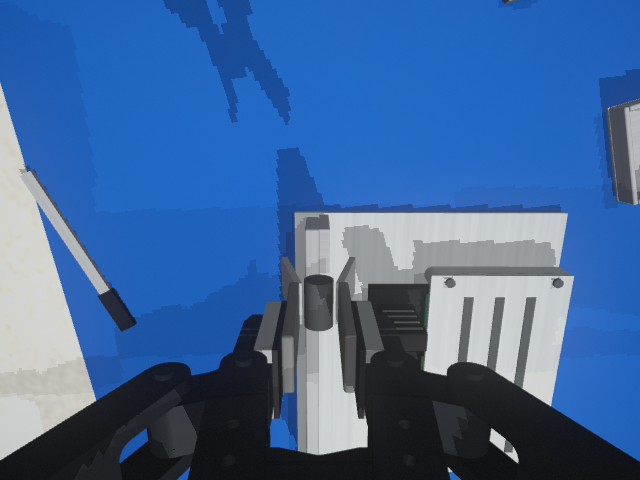

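The jaws straddle the shut gate and post, which span rack x -79 to -65. I lower and release.

Request:
{"fn": "drive_tool", "kwargs": {"series": [{"tx": -0.1, "ty": -0.07, "tz": 2.5, "rx": 0, "ry": 0, "rz": 0}, {"tx": -0.1, "ty": -0.07, "tz": 4.5, "rx": 0, "ry": 0, "rz": 0}, {"tx": -0.1, "ty": -0.07, "tz": 6, "rx": 0, "ry": 0, "rz": 0}, {"tx": -0.1, "ty": -0.07, "tz": 6.5, "rx": 0, "ry": 0, "rz": 0}, {"tx": -0.1, "ty": -0.07, "tz": 6.5, "rx": 0, "ry": 0, "rz": 0}]}}

```text
clock: 38.15
position: [0.5306, -0.0187, 0.087]
orientation: [0.0, 0.746, 0.666, 0.0]
contact_force: [1.1, -0.2, -0.2]
finger_gap: 0.263
```

Request:
{"fn": "drive_tool", "kwargs": {"series": [{"tx": 0, "ty": 0, "tz": 0, "rx": 0, "ry": 0, "rz": 0}, {"tx": 0, "ty": 0, "tz": 0, "rx": 0, "ry": 0, "rz": 0}, {"tx": 0, "ty": 0, "tz": 0, "rx": 0, "ry": 0, "rz": 0}, {"tx": 0, "ty": 0, "tz": 0, "rx": 0, "ry": 0, "rz": 0}, {"tx": 0, "ty": 0, "tz": -4, "rx": 0, "ry": 0, "rz": 0}, {"tx": 0, "ty": 0, "tz": -9, "rx": 0, "ry": 0, "rz": 0}, {"tx": -3, "ty": 0, "tz": -14, "rx": 0, "ry": 0, "rz": 0}, {"tx": -7, "ty": 0, "tz": -16, "rx": 0, "ry": 0, "rz": 0}, {"tx": -7, "ty": 0, "tz": -16, "rx": 0, "ry": 0, "rz": 0}], "claw": 8.5}}

```text
clock: 39.28
position: [0.5229, -0.0905, 0.2497]
orientation: [0.003, 0.747, 0.664, 0.001]
contact_force: [-0.5, 0.6, -0.5]
finger_gap: 0.994
```

```bash
python3 - <<'E'
from h import *
st(); p,d,m=snap('wrist','w11.png')
X=cloud(d,m).reshape(-1,3); X=X[(X[:,0]>.45)&(X[:,0]<.66)&(X[:,1]>-.25)&(X[:,1]<.05)]; V=np.array([inrack(x) for x in X])
def b(n,x0,x1,y0,y1,z0,z1):
    k=(V[:,0]>x0)&(V[:,0]<x1)&(V[:,1]>y0)&(V[:,1]<y1)&(V[:,2]>z0)&(V[:,2]<z1)
    print(n,k.sum(),cv2.minAreaRect(V[k,:2].astype(np.float32)) if k.sum()>3 else 0,V[k,2].max() if k.any() else 0)
    return V[k]
b('grips',-110,-40,80,115,75,120); g=b('gate',-110,-60,-70,75,38,50); print(np.polyfit(g[:,1],g[:,0],1))
b('tab1',-60,10,30,62,48,65); b('tab2',-60,10,-18,18,48,65)
for n in ['clip','carrier_a']:
    for o in env.tip_of('wrist',n)[:3]: print(n,round(o['p'],2),inrack(world(o['uv'],m,d)))
E
```

```text
rack xyz [-70.86  25.51 249.67] eul [3.1359e+00 1.2000e-03 1.4532e+00] F [-0.5  0.6 -0.5] gap 84.9 t 39.3
grips 1176 ((-72.05766296386719, 97.30604553222656), (43.498329162597656, 19.95775604248047), 0.052447833120822906) 105.65
gate 1700 ((-75.44129180908203, 2.3729705810546875), (144.59445190429688, 7.615445137023926), 89.89063262939453) 48.09
[ 4.52790403e-04 -7.51433079e+01]
tab1 595 ((-20.84923553466797, 47.48918914794922), (24.142580032348633, 12.510624885559082), 0.17027318477630615) 59.98
tab2 563 ((-20.608638763427734, 1.5755424499511719), (24.211149215698242, 12.50168228149414), 0.40954071283340454) 60.17
clip 0.76 [-71.65  96.12  64.4 ]
carrier_a 0.89 [ 7.93  5.59 24.59]
carrier_a 0.68 [ 7.52 49.45 23.21]
carrier_a 0.65 [ -94.43 -217.36   12.57]
```

View pics/w11.png

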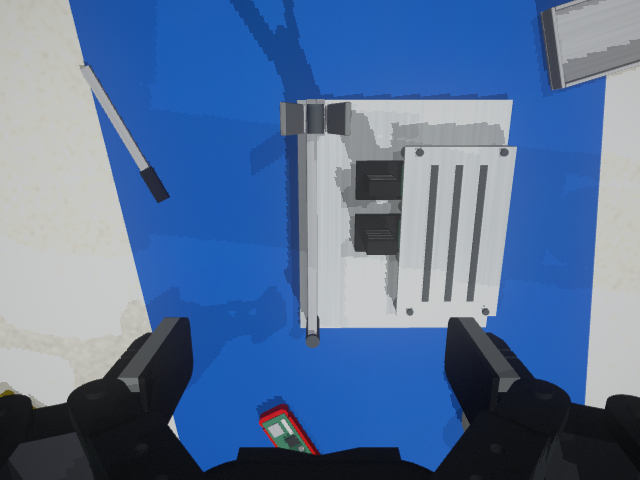

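```bash
python3 -c "
from h import *
print(env.job_done()); st()"
```

```text
the job is handed in; nothing more can be done
None
the job is handed in; nothing more can be done
```

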